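# Lock the depth stop of a bench jolley machine

### The job

The depth stop of the jolley machine is set right but not locked. Fit the square box key fully home over the square on top of the threaded barrel, with the key's long handle alongside the pivot pillar so that the pillar keeps the barrel from turning; then turn the knurled lock ring clockwise down onto its housing and nip it up firmly by hand feel against the key, without forcing it and without losing the barrel's setting. Finally take the key off and lay it flat on the bench, clear of the machine, leaving everything else where it stands.

Things in the scene. Friction and masses are not known exactly. Their poses are not given: they have to be found in the camera images.
- machine: bench jolley machine (potter's forming machine, dark cast iron, fixed): base plate 140 x 440 x 25 mm. Origin on the bench under the vertical axis of the depth stop; +y points to the pivot pillar, -y to the wheel head (splash pan 172 mm across, 80 mm high, 160 mm from the stop; plaster mould in it, up to 116 mm). The stop's housing is a round boss, 44 mm across, its top face 75 mm above the bench
- pillar: pivot pillar, same origin and axes as machine: upright post from x = +8 to +36, y = +120 to +160 mm, 185 mm high; the arm hinged on its +x side is swung up towards +y. With the key fitted, handle along +y, the handle's side lies about 4 mm off the post's flat face x = +8; clockwise turning brings it to bear there
- stop_barrel (a joint): angle of the threaded barrel in the housing, rad, growing clockwise from above; 0 is the setting it must keep (starts within 0.03 of it). Unheld it turns under a drag of only 0.08 N m, less than that of the ring on its thread, so it goes round with the ring
- barrel_shoulder (a point): on the vertical axis of the steel barrel (30 mm across) at its flat shoulder, 96 mm above the bench, where the fitted key's head rests. From it a square 20 x 20 mm rises 20 mm, then tapers to 15 x 15 mm over 5 mm more; faces parallel to the point's axes, which are the machine's when joint stop_barrel is 0
- lock_ring (a joint): angle of the knurled lock ring on the barrel, rad, growing clockwise from above (tightening); starts backed off at -1.1 to -0.6; at 0 its underside touches the housing. Drag on the way 0.2 N m; there it comes up solid, so the torque rises steeply (firm: 0.5 to 1 N m), and it stays where it is left
- ring_mid (a point): centre of the knurled steel lock ring, on the axis, half-way up: 60 mm across, 16 mm thick, 83 mm above the bench when down (up to 1 mm higher at first), wider than the housing below it. A fitted key's handles pass over the ring, 96 to 110 mm above the bench, its head up to 124 mm: grip the ring across them
- key_head (a point): centre of the square box key's head, half-way up, also its balance point and the place to grip it. Dark steel, 0.45 kg, lying flat on the bench: head a 38 x 38 mm block 28 mm tall with a square hole 21.6 mm wide right through it; a long bar handle to 165 mm along the point's +x, a short one with a ball end to 100 mm along -x, both 8 mm wide and 14 mm tall, undersides level with the head's
- open_spanner: bystander: flat open-ended spanner, 210 mm long, 6 mm thick, on the bench; origin under its middle
- cup_mould: bystander: plaster cup mould, 96 mm across, 62 mm high; origin under its middle
- bisque_cup: bystander: fired clay cup, 72 mm across, 75 mm high; origin under its middle
- kidney: bystander: steel kidney scraper, 100 x 50 x 4 mm; origin under its middle
- wood_knife: bystander: boxwood modelling knife, 180 mm long; origin under the middle of its grip
- loop_tool: bystander: loop trimming tool with a wooden grip, 170 mm long; origin under its middle
- slip_jar: bystander: lidded jar, 68 mm across, 85 mm high; origin under its middle
- key_handle (a point): point on the key's long handle, 140 mm from the head's centre along the key's +x, 7 mm above its underside: where it bears on the pillar

How it is judged:
On the way, in this order (a step that is already met when the one before it is completed fails the run):
1. the key is fitted fully home over the barrel's square, its handle along the pillar's side of the machine (horizontal distance between key_head and barrel_shoulder below 0.004 m and z of key_head in the frame of barrel_shoulder below 0.018 m and y of key_handle in the frame of machine above 0.12 m), for 0.2 s.
2. with the key still on the square, the lock ring is down on its housing and nipped up firmly: the handle bears on the pillar with more than 2 N (about 0.35 N m at the ring) (horizontal distance between key_head and barrel_shoulder below 0.004 m and z of key_head in the frame of barrel_shoulder below 0.02 m and value of joint lock_ring above -0.02 rad and contact force between key and pillar above 2 N), for 0.2 s.
At the end, for the whole second after the job is handed in: the lock ring is down on its housing (joint lock_ring above -0.03 rad), the barrel still at its setting within 0.3 rad, the key lies flat and at rest on the bench itself, its head more than 120 mm from the stop's axis (value of joint lock_ring above -0.03 rad and value of joint stop_barrel between -0.3 and 0.3 rad and height (world z) of key_head below 0.019 m and angle between key_head's own z axis and vertical below 0.1 rad and horizontal distance between key_head and barrel_shoulder above 0.12 m and linear speed of key below 0.02 m/s); the robot touches nothing.
It fails at once if the barrel is turned more than 0.3 rad from its setting (value of joint stop_barrel above 0.3 rad or value of joint stop_barrel below -0.3 rad).
It fails at once if the ring is forced: the fitted key's handle is driven against the pillar with more than 12 N (about 1.7 N m at the ring) (z of key_head in the frame of barrel_shoulder below 0.024 m and horizontal distance between key_head and barrel_shoulder below 0.02 m and contact force between key and pillar above 12 N).
It fails at once if the key is rammed on the barrel (more than 60 N) while it is not yet down over the square (z of key_head in the frame of barrel_shoulder above 0.034 m and contact force between key and stop_barrel above 60 N).
It fails at once if a bystander is shifted by more than 30 mm (distance of any of open_spanner, cup_mould, bisque_cup, kidney, wood_knife, loop_tool, slip_jar from where it was at the start of the episode above 0.03 m).
It also fails if it takes over 72 s, if anything falls off the work surface, if the arm or the gripper's body presses on something with over 40 N, if the wrist force passes 120 N, or if a joint passes its speed limit or range.

### The arm

A 7-joint arm with a two-finger parallel gripper is mounted at the origin on the work surface. World frame = base frame: x ahead of the robot, y to its left, z up, the work surface at z = 0. Lengths are in m, angles in rad, forces in N, time in s.
With the tool pointing down it reaches from about 0.35 to 0.9 m from the base axis. Payload 7.2 kg.
Tool frame: the origin (TCP) lies at the very end of the fingers, on their centre line; the grasp point (between the pads) lies 19 mm behind it (r.grasp_offset is the distance from the TCP to the grasp point, in m); z points along the fingers, y is the direction in which the jaws open and shut (so a half turn about z gives the same grasp; the last joint's range is limited). The gripper opens to 85 mm and grips with 20 to 120 N. Pads are 22 mm wide; open, the fingers measure 114 mm over their backs; the gripper's body (76 mm by 85 mm) begins 54 mm behind the grasp point. The pads swing forward as they close: fully open they stand 13 mm farther back than shut.
Start: joints at [1.111, 0.411, -0.013, 1.596, 0.006, 1.134, -0.082], TCP at [0.239, -0.578, 0.231] pointing down, gripper open.
Joint ranges: [-2.95, 2.95], [-0.29, 1.99], [-1.47, 1.44], [0.14, 2.54], [-1.03, 4.17], [0.13, 1.85], [-2.86, 2.86]. Speed limits (rad/s): [2.39, 2.39, 3.01, 3.01, 3.14, 3.14, 3.14].

### API

Orientations are given as [roll, pitch, yaw] about the fixed x, y, z axes, in that order (R = Rz(yaw) Ry(pitch) Rx(roll)).
In Python, from plant import r gives the robot as it stands. The module is installed in compiled form; this text tells all that it offers.
- The arm moves only by the shell command python3 -m inch 'ROWS' [FORCE]. ROWS is a JSON object of lists of equal length, an entry for each row: "translation": the shift along the world's x, y, z in m, a list of three; "twist": the turn, a rotation vector about the world's x, y, z in degrees, a list of three; "jaw": the closure, from -1 (fully open) to 1 (shut). In form: {"translation": [[x, y, z], ...], "twist": [[rx, ry, rz], ...], "jaw": [jaw, ...]}. A call has exactly 8 rows; each row is the pose to reach, as a shift and turn from the pose commanded when the call began; what a row does not reach only later rows make up. A row lasts 1/10 s, in which the tool goes at most 50 mm and 8.59 degrees, less where a joint would pass 70% of its speed; a pose out of reach is approached as far as the arm can. A call with a gripper value outside its range is refused whole. The fingers move at their own pace and stop on an object; FORCE is the grip in N (left out, the last holds). Time passes only in rows, so rows that repeat a pose let the fingers close, or fill a call up. It gives the time, the measured TCP pose, the force and the opening at its end, in the units of the state.
- r.sense(): the state, without advancing time (a new reading comes with each control period).
- r.capture(name): name is "side" or "top" or "wrist"; returns a dict with "pixels" (420x560x3 uint8, blue, green, red), "camera_matrix" (3x3 intrinsics, pixels), "dist_coeffs" ([k1, k2, p1, p2, k3] as OpenCV has them; the pictures are not rectified), "T" (4x4, takes a point from camera to world coordinates); the wrist camera has in their place "T_tool_cam" (4x4, takes a point from camera to tool coordinates, whose origin is the TCP and whose axes are the flange's). Camera axes: x right, y up, looking along -z (the intrinsics and any distortion apply to the point x, -y, -z); pixel columns grow to the right and rows downward; lengths in m; the calibration is good to about 2 mm. A picture is of the moment at which its call begins: read the wrist's pose just before it. There is no depth.
- r.finish_job(): hands the job in, once; it reports no verdict.
Trained networks look in the newest picture that a camera, given by its name, has taken for a name from the list of things; names that differ only in an ending like _2 or _b are one class to them, and where a whole thing is asked for, a point or a joint stands for the part that bears it (a point fixed in the world has none). Each returns a list of dicts, best first, with "p" (0 to 1); they miss things now and then, are a little off and sometimes report something else, mostly with a low value. They report only what shows in the picture. A call takes as long as a camera call.
- r.outline_of(camera, name): "pixels" (420x560 bool, what is visible of it) and "rect" ([centre column, centre row, width, height] in pixels, round what is visible of it).
- r.mark_of(camera, name): "xy" ([column, row] in pixels: a listed point, or the origin of a listed thing).
The state is a dict: "t": time; "qpos": joint angles; "joint_velocities": joint speeds; "joint_efforts": joint torques, N m; "eef_pos": TCP position; "ee_rot": TCP orientation; "contact_force": force on the tool from outside, world axes, zero at the start; "torque": the same for the moment, N m; "width": finger opening in m.
Only numpy, scipy, OpenCV 4.12 (cv2) and the standard library are available. Lean on these libraries where they do the work, as an engineer would, in place of code of your own. Each camera call takes 0.05 s, during which the arm holds its last target.

## Working session

There is one attempt and no reset: what is moved stays moved. The work goes in short steps, Python scripts to look and compute and a shell command to move; the robot and the scene stay as the last step left them, time stands still between calls to the robot, and variables do not carry over. Pictures are saved under pics/ and viewed, and the job is handed in when it is done.

```bash
mkdir -p pics; ls
python3 - <<'E'
from plant import r
import cv2
s=r.sense(); print({k:(v if not hasattr(v,'round') else v) for k,v in s.items()})
for c in ['top','side','wrist']:
    d=r.capture(c); cv2.imwrite(f'pics/{c}0.png',d['pixels'])
    print(c,d['camera_matrix'],d['dist_coeffs'],d.get('T',d.get('T_tool_cam')))
E
```

```text
pics
{'t': 0.0, 'qpos': array([ 1.11079475,  0.41191968, -0.01272485,  1.59706088,  0.0055718 ,
        1.13426851, -0.08219614]), 'joint_velocities': array([-0.00025972, -0.00135109, -0.00070192,  0.00162845,  0.00067242,
        0.00025411,  0.00050938]), 'joint_efforts': array([-1.33163138e-05, -6.00622487e+01,  6.82374649e-01, -2.99412435e+01,
        1.38605456e-02,  1.08716899e-02,  5.43891997e-05]), 'eef_pos': array([ 0.23844613, -0.57719002,  0.23043377]), 'ee_rot': array([-3.13997347e+00,  8.41820420e-05,  3.91830040e-01]), 'contact_force': array([-0.01938339, -0.0888957 ,  0.56704446]), 'torque': array([-0.01987946, -0.02521871, -0.02851821]), 'width': 0.08534606181347186}
top [[406.92180918   0.         287.2074573 ]
 [  0.         406.92180918 209.86106081]
 [  0.           0.           1.        ]] [0.01552747 0.         0.         0.         0.        ] [[ 0.0197193   0.99539819 -0.09377414  0.43351258]
 [-0.99977343  0.02038357  0.00613107 -0.01679765]
 [ 0.00801431  0.09363199  0.99557462  1.32248961]
 [ 0.          0.          0.          1.        ]]
side [[462.87052496   0.         282.8900348 ]
 [  0.         462.87052496 204.19795835]
 [  0.           0.           1.        ]] [-0.15046099  0.          0.          0.          0.        ] [[-0.98625648  0.11004807 -0.12323791  0.38514826]
 [-0.16520904 -0.66603615  0.72739385  0.8854171 ]
 [-0.00203261  0.73775692  0.67506341  0.91709926]
 [ 0.          0.          0.          1.        ]]
wrist [[369.12214784   0.         277.49728032]
 [  0.         369.12214784 213.428453  ]
 [  0.           0.           1.        ]] [0.02488256 0.         0.         0.         0.        ] [[-1.46392958e-03  9.59285147e-01  2.82435591e-01  7.27857836e-02]
 [ 9.99998317e-01  1.71665748e-03 -6.47357899e-04 -4.04937320e-04]
 [-1.10584599e-03  2.82434168e-01 -9.59286046e-01 -1.42757575e-01]
 [ 0.00000000e+00  0.00000000e+00  0.00000000e+00  1.00000000e+00]]
```

View pics/top0.png

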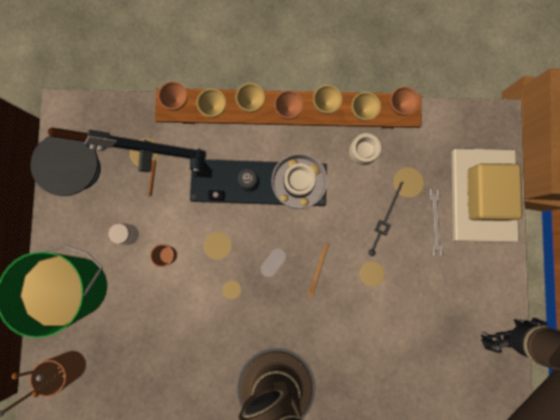

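View pics/side0.png

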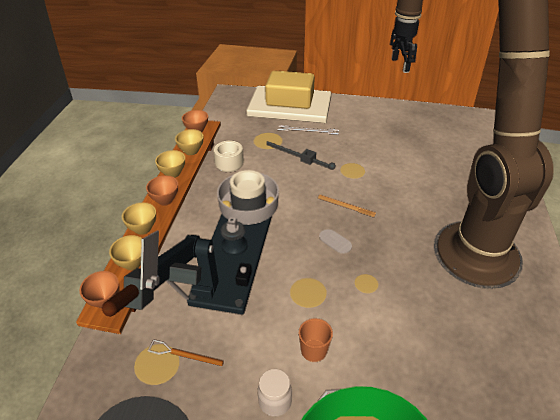

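View pics/wrist0.png

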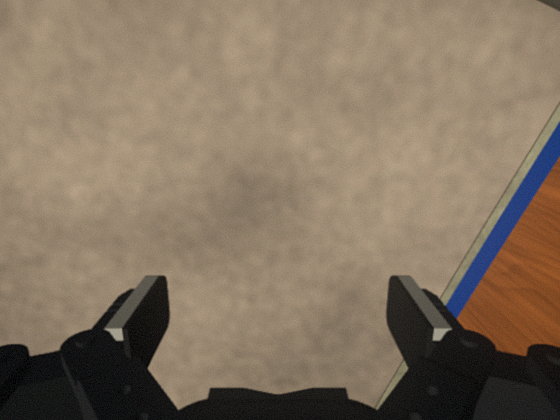

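```bash
cat > h.py <<'E'
import numpy as np, cv2
from scipy.spatial.transform import Rotation as R
from scipy.optimize import least_squares
from plant import r
F=np.diag([1,-1,-1])
def cam(c):
    s=r.sense(); d=r.capture(c); 
    if 'T' in d: T=d['T']
    else:
        W=np.eye(4); W[:3,:3]=R.from_euler('xyz',s['ee_rot']).as_matrix(); W[:3,3]=s['eef_pos']; T=W@d['T_tool_cam']
    return dict(K=d['camera_matrix'],D=d['dist_coeffs'],T=T,im=d['pixels'],s=s)
def ray(c,uv):
    p=cv2.undistortPoints(np.array([[uv]],float),c['K'],c['D'])[0,0]
    v=c['T'][:3,:3]@np.array([p[0],-p[1],-1.]); return c['T'][:3,3],v/np.linalg.norm(v)
def atz(c,uv,z):
    o,v=ray(c,uv); return o+v*(z-o[2])/v[2]
def tri(cs,uvs):
    A=np.zeros((3,3));b=np.zeros(3)
    rs=[ray(c,u) for c,u in zip(cs,uvs)]
    for o,v in rs:
        P=np.eye(3)-np.outer(v,v);A+=P;b+=P@o
    x=np.linalg.solve(A,b); return x,[np.linalg.norm((np.eye(3)-np.outer(v,v))@(x-o)) for o,v in rs]
def proj(c,X):
    X=np.atleast_2d(X).astype(float); P=(X-c['T'][:3,3])@c['T'][:3,:3]@F
    return cv2.projectPoints(P,np.zeros(3),np.zeros(3),c['K'],c['D'])[0][:,0]
E
python3 - <<'E'
from h import *
np.set_printoptions(precision=4,suppress=True)
C={c:cam(c) for c in ['top','side','wrist']}
M={}
for n in ['machine','pillar','barrel_shoulder','ring_mid','key_head','key_handle','open_spanner','cup_mould','bisque_cup','kidney','wood_knife','loop_tool','slip_jar']:
    for c in C:
        m=r.mark_of(c,n)
        if m: M[n,c]=m[0]['xy']; print(n,c,np.round(m[0]['xy'],1),round(m[0]['p'],2), atz(C[c],m[0]['xy'],0)[:2], [ (np.round(q['xy'],0),round(q['p'],2)) for q in m[1:3]])
    k=[c for c in C if (n,c) in M]
    if len(k)>1: print('   tri',k,*tri([C[c] for c in k],[M[n,c] for c in k]))
E
```

```text
machine side [236.6 252.1] 0.75 [0.6424 0.1023] []
barrel_shoulder top [247.7 176.4] 0.52 [0.6659 0.1071] []
barrel_shoulder side [229.  228.4] 0.83 [0.6841 0.0201] []
   tri ['top', 'side'] [0.6538 0.0996 0.0842] [np.float64(0.002745622871320879), np.float64(0.002745622871320797)]
ring_mid top [248.4 178.8] 0.58 [0.6579 0.1045] []
ring_mid side [229.8 160.1] 0.52 [ 0.7604 -0.2863] [(array([236., 229.]), 0.5)]
   tri ['top', 'side'] [0.6258 0.0813 0.2869] [np.float64(0.0165330537172373), np.float64(0.01653305371723725)]
key_head top [380.2 225.5] 0.77 [ 0.5131 -0.3287] []
key_head side [310.4 156.5] 0.72 [ 0.5013 -0.3486] []
   tri ['top', 'side'] [ 0.5056 -0.3248  0.0177] [np.float64(0.006503619359423825), np.float64(0.0065036193594235235)]
key_handle top [400.  189.5] 0.82 [ 0.6328 -0.3939] [(array([250., 178.]), 0.61)]
key_handle side [196.6 356.2] 0.53 [0.6579 0.416 ] []
   tri ['top', 'side'] [ 1.1937 -0.9641 -2.4455] [np.float64(0.23047584334165494), np.float64(0.23047584334165463)]
open_spanner top [434.4 220.4] 0.65 [ 0.5334 -0.5053] [(array([247., 179.]), 0.4)]
open_spanner 
[... 910 characters left out ...]
60.2] 0.73 [ 0.3973 -0.1446] []
wood_knife side [340.4 206. ] 0.72 [ 0.3851 -0.1225] [(array([233., 231.]), 0.41)]
   tri ['top', 'side'] [ 0.3909 -0.147  -0.0226] [np.float64(0.005772728390135725), np.float64(0.005772728390135647)]
loop_tool top [249.8 181.8] 0.64 [0.6481 0.0997] [(array([152., 174.]), 0.44)]
loop_tool side [193.8 354.5] 0.69 [0.6652 0.4131] []
   tri ['top', 'side'] [ 0.7712  0.1536 -0.4922] [np.float64(0.0438525903776544), np.float64(0.043852590377654335)]
slip_jar top [125.4 235.8] 0.86 [0.4633 0.4954] []
slip_jar side [276.5 402.9] 0.95 [0.4663 0.4912] []
   tri ['top', 'side'] [0.4645 0.4934 0.0054] [np.float64(0.0012961654887492016), np.float64(0.0012961654887491574)]
```

The top view shows the key with its head at (382,228), its long handle up to (401,182) and its ball end at (371,253). The stop is at (247,178) and the pillar at about (200,163), so the machine's +y is close to world +y. The side view agrees. I'll move the wrist camera over the key.

```bash
python3 -m inch '{"translation":[[0.03,0.03,0],[0.07,0.06,0],[0.1,0.095,0],[0.14,0.13,0],[0.175,0.16,0],[0.21,0.19,0],[0.245,0.22,0],[0.272,0.25,0]],"twist":[[0,0,-7],[0,0,-14],[0,0,-21],[0,0,-28],[0,0,-35],[0,0,-42],[0,0,-48],[0,0,-50]],"jaw":[-1,-1,-1,-1,-1,-1,-1,-1]}' 40
python3 - <<'E'
from h import *
np.set_printoptions(precision=4,suppress=True)
c=cam('wrist'); cv2.imwrite('pics/w1.png',c['im']); print(c['s']['eef_pos'],c['s']['ee_rot'],c['s']['t'],c['s']['qpos'])
for n in ['key_head','key_handle']:
    for m in r.mark_of('wrist',n): print(n,m['xy'],m['p'],atz(c,m['xy'],.014))
E
```

```text
t: 3.05
eef_pos: [0.5127, -0.3257, 0.2314]
ee_rot: [-3.141, -0.001, -0.483]
contact_force: [0.5, -0.9, -0.1]
width: 0.0855
[ 0.5127 -0.3257  0.2314] [-3.1413 -0.0007 -0.4835] 3.05 [ 0.4713  0.38    0.0203  1.6433 -0.0087  1.1176 -1.5603]
key_head [287.4, 180.9] 0.75 [ 0.5087 -0.3336  0.014 ]
key_head [272.4, 25.4] 0.25 [ 0.6382 -0.3857  0.014 ]
key_handle [276.0, 26.8] 0.62 [ 0.6358 -0.3879  0.014 ]
```

View pics/w1.png

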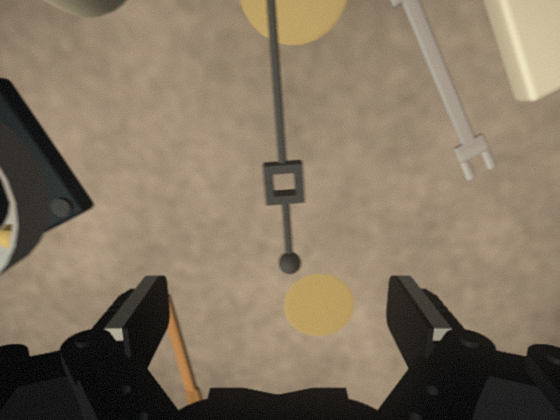

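The wrist picture shows the whole key from above: head at about (284,182), handle running up to (270,0), ball end at (289,262). I'll fit the known key shape to its outline.

```bash
cat >> h.py <<'E'
from scipy.optimize import minimize
def box(x0,x1,y0,y1,z0,z1): return np.array([[x,y,z] for x in(x0,x1) for y in(y0,y1) for z in(z0,z1)])
def fitmask(c,mask,parts,x0,step,hole=None,roi=None):
    S=4
    m=cv2.resize(mask.astype(np.float32),None,fx=1,fy=1)
    def ren(p):
        Rz=R.from_euler('z',p[2]).as_matrix(); t=np.array([p[0],p[1],p[3] if len(p)>3 else 0])
        im=np.zeros((420*S,560*S),np.uint8)
        for q in parts:
            u=proj(c,q@Rz.T+t); h=cv2.convexHull((u*S+S/2).astype(np.float32)).round().astype(np.int32)
            cv2.fillConvexPoly(im,h,255)
        if hole is not None:
            a=np.zeros_like(im)+255
            for q in hole:
                u=proj(c,q@Rz.T+t); b=np.zeros_like(im); cv2.fillConvexPoly(b,cv2.convexHull((u*S+S/2).astype(np.float32)).round().astype(np.int32),255); a&=b
            im&=~a
        return cv2.resize(im,(560,420),interpolation=cv2.INTER_AREA).astype(np.float32)/255
    def cost(p):
        a=ren(p); d=np.abs(a-m)
        if roi is not None: d=d*roi
        return d.sum()/m.sum()
    x0=np.array(x0,float); sim=np.vstack([x0]+[x0+np.eye(len(x0))[i]*step[i] for i in range(len(x0))])
    o=minimize(cost,x0,method='Nelder-Mead',options=dict(initial_simplex=sim,xatol=1e-5,fatol=1e-5,maxiter=250))
    return o.x,o.fun,ren(o.x)
def key_parts():
    a=np.linspace(0,2*np.pi,24)[:,None]
    return [box(-.019,.019,-.019,.019,0,.028),box(.019,.165,-.004,.004,0,.014),box(-.095,-.019,-.004,.004,0,.014)],[box(-.0108,.0108,-.0108,.0108,0,0)[::2],box(-.0108,.0108,-.0108,.0108,.028,.028)[::2]]
E
python3 - <<'E'
from h import *
np.set_printoptions(precision=4,suppress=True)
c=cam('wrist'); o=r.outline_of('wrist','key_head')
for q in o: print(q['p'],q['rect'],q['pixels'].sum())
mask=o[0]['pixels']
P,H=key_parts()
# ignore ball region
roi=np.ones((420,560),np.float32); roi[245:,:]=0
x,f,im=fitmask(c,mask*(roi>0),P,[.51,-.333,-.42],[.005,.005,.05],H,roi)
print(x,f, 'yaw deg',np.degrees(x[2]))
v=c['im'].copy(); v[...,2]=np.maximum(v[...,2],(im*255).astype(np.uint8)); v[...,1][mask]=255
cv2.imwrite('pics/fit1.png',v)
# dark mask alternative
g=cv2.cvtColor(c['im'],cv2.COLOR_BGR2GRAY); dm=(g<75)&(cv2.dilate(mask.astype(np.uint8),np.ones((9,9)))>0)
x,f,im=fitmask(c,dm*(roi>0),P,x,[.003,.003,.03],H,roi); print('dark',x,f,np.degrees(x[2]))
E
```

```text
0.59 [286.1, 137.3, 40.1, 274.7] 3626
[ 0.5089 -0.3308 -0.4086] 0.06054946035146713 yaw deg -23.411331201973464
dark [ 0.5087 -0.3313 -0.408 ] 1.48578679561615 -23.375220516543042
```

View pics/fit1.png

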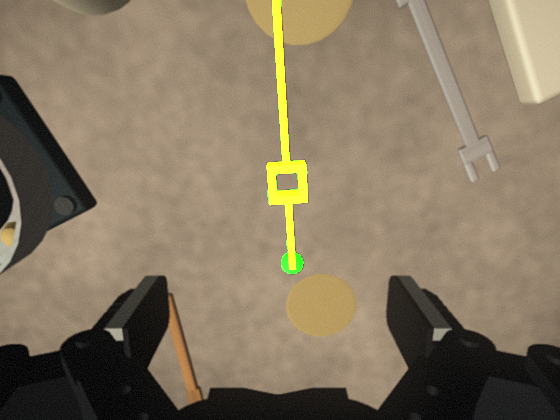

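```bash
python3 -m inch '{"translation":[[-0.001,-0.004,-0.03],[-0.001,-0.004,-0.07],[-0.001,-0.004,-0.11],[-0.001,-0.004,-0.15],[-0.001,-0.004,-0.18],[-0.001,-0.004,-0.205],[-0.001,-0.004,-0.22],[-0.001,-0.004,-0.227]],"twist":[[0,0,2],[0,0,4.2],[0,0,4.2],[0,0,4.2],[0,0,4.2],[0,0,4.2],[0,0,4.2],[0,0,4.2]],"jaw":[-1,-1,-1,-1,-1,-1,-1,-1]}' 60
python3 - <<'E'
from h import *
c=cam('wrist'); cv2.imwrite('pics/w2.png',c['im'])
E
```

```text
t: 4.1
eef_pos: [0.5081, -0.3327, 0.0031]
ee_rot: [3.141, 0.002, -0.409]
contact_force: [0.4, 1.0, -0.0]
width: 0.0856
```

View pics/w2.png

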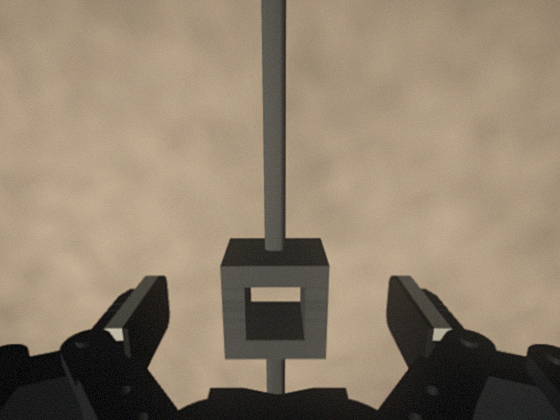

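The head sits centred between the open pads (column 275, pads at 168 and 388). I'll close on it and lift.

```bash
python3 -m inch '{"translation":[[0,0,0],[0,0,0],[0,0,0],[0,0,0],[0,0,0],[0,0,0],[0,0,0],[0,0,0]],"twist":[[0,0,0],[0,0,0],[0,0,0],[0,0,0],[0,0,0],[0,0,0],[0,0,0],[0,0,0]],"jaw":[1,1,1,1,1,1,1,1]}' 80
python3 -m inch '{"translation":[[0,0,0.01],[0,0,0.03],[0,0,0.06],[0,0,0.1],[0,0,0.14],[0,0,0.18],[0,0,0.21],[0,0,0.22]],"twist":[[0,0,0],[0,0,0],[0,0,0],[0,0,0],[0,0,0],[0,0,0],[0,0,0],[0,0,0]],"jaw":[1,1,1,1,1,1,1,1]}' 80
python3 - <<'E'
from h import *
c=cam('wrist'); cv2.imwrite('pics/w3.png',c['im']); print(c['s']['qpos'])
E
```

```text
t: 4.95
eef_pos: [0.5104, -0.3323, 0.0058]
ee_rot: [3.141, -0.002, -0.408]
contact_force: [-2.1, -0.2, 6.4]
width: 0.0363
t: 5.75
eef_pos: [0.5105, -0.3321, 0.228]
ee_rot: [3.141, -0.005, -0.408]
contact_force: [0.9, -0.4, -6.4]
width: 0.0366
[ 0.49159874  0.38332334  0.00760492  1.64640971 -0.00314215  1.10707681
 -1.47827911]
```

View pics/w3.png

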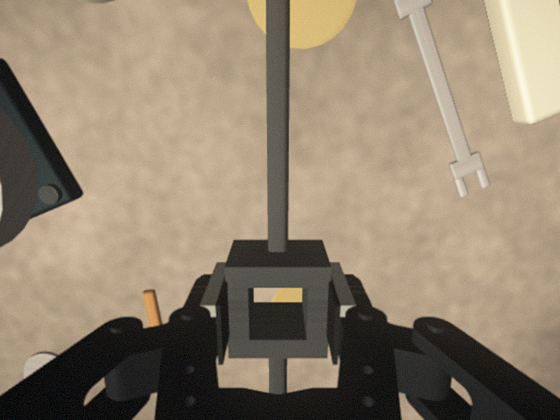

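The key is held square in the pads (head at columns 229–328). I'll raise it, turn it, and take it to a viewing position short of the stop.

```bash
python3 -m inch '{"translation":[[0,0.02,0.01],[0.01,0.05,0.02],[0.02,0.08,0.03],[0.03,0.11,0.03],[0.04,0.14,0.03],[0.05,0.17,0.03],[0.06,0.2,0.03],[0.07,0.23,0.03]],"twist":[[0,0,6],[0,0,13],[0,0,20],[0,0,28],[0,0,36],[0,0,44],[0,0,52],[0,0,60]],"jaw":[1,1,1,1,1,1,1,1]}'
python3 -m inch '{"translation":[[0,0.02,0],[0.01,0.04,0],[0.01,0.06,0],[0.02,0.08,0],[0.02,0.08,0],[0.02,0.08,0],[0.02,0.08,0],[0.02,0.08,0]],"twist":[[0,0,8],[0,0,16],[0,0,24],[0,0,32],[0,0,40],[0,0,48],[0,0,53.4],[0,0,53.4]],"jaw":[1,1,1,1,1,1,1,1]}'
python3 - <<'E'
from h import *
c=cam('wrist'); cv2.imwrite('pics/w4.png',c['im']); print(c['s']['qpos'],c['s']['ee_rot'])
for n in ['barrel_shoulder','ring_mid','key_head']:
    for m in r.mark_of('wrist',n): print(n,m['xy'],m['p'],atz(c,m['xy'],.096))
E
```

```text
t: 6.6
eef_pos: [0.5786, -0.1002, 0.2518]
ee_rot: [-3.139, 0.003, 0.646]
contact_force: [1.4, -0.4, -4.7]
width: 0.0369
t: 7.4
eef_pos: [0.5984, -0.0217, 0.2518]
ee_rot: [-3.138, -0.001, 1.573]
contact_force: [-0.6, -1.0, -5.7]
width: 0.0366
[ 0.31069039  0.39664966 -0.47973961  1.60821986  0.19223959  1.18810457
 -0.20757816] [-3.13753970e+00 -5.51123711e-04  1.57322176e+00]
barrel_shoulder [342.9, 31.1] 0.9 [0.64629123 0.10182195 0.096     ]
key_head [278.1, 293.9] 0.81 [ 0.59920645 -0.1128566   0.096     ]
key_head [102.4, 267.9] 0.37 [ 0.4449602  -0.08744652  0.096     ]
```

View pics/w4.png

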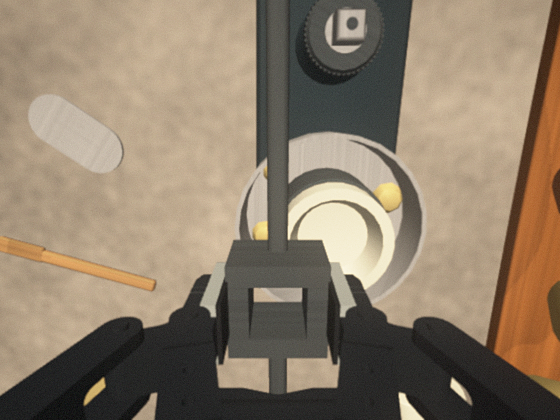

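The barrel's square shows at (350,22) with the ring around it, near the top of the picture. I'll move 60 mm in +y to bring it towards the middle and get a second view.

```bash
python3 -m inch '{"translation":[[0,0.02,0],[0,0.04,0],[0,0.055,0],[0,0.06,0],[0,0.06,0],[0,0.06,0],[0,0.06,0],[0,0.06,0]],"twist":[[0,0,0],[0,0,0],[0,0,0],[0,0,0],[0,0,0],[0,0,0],[0,0,0],[0,0,0]],"jaw":[1,1,1,1,1,1,1,1]}'
python3 - <<'E'
from h import *
import pickle
c=cam('wrist'); cv2.imwrite('pics/w5.png',c['im']); print(c['s']['eef_pos'],c['s']['ee_rot']); pickle.dump(c,open('c5.pkl','wb'))
for n in ['barrel_shoulder','ring_mid','key_head','machine']:
    for m in r.mark_of('wrist',n): print(n,m['xy'],m['p'],atz(c,m['xy'],.096))
u,v=[int(k) for k in proj(c,[.65,.1,.1])[0]]
print(u,v); a=max(0,v-75);b=max(0,u-100)
cv2.imwrite('pics/w5z.png',cv2.resize(c['im'][a:a+150,b:b+200],None,fx=4,fy=4,interpolation=cv2.INTER_CUBIC)); print(a,b)
E
```

```text
t: 8.4
eef_pos: [0.5997, 0.0373, 0.2542]
ee_rot: [-3.142, 0.0, 1.57]
contact_force: [0.4, -0.2, -5.8]
width: 0.0363
[0.5997082  0.03731193 0.25422412] [-3.14151424e+00  4.19233634e-04  1.57018743e+00]
barrel_shoulder [337.0, 115.9] 0.84 [0.6474462  0.10077086 0.096     ]
ring_mid [334.9, 112.6] 0.81 [0.64568483 0.10327527 0.096     ]
key_head [277.0, 291.6] 0.94 [ 0.59984756 -0.05306571  0.096     ]
key_head [107.5, 310.6] 0.59 [ 0.4447026  -0.07155058  0.096     ]
key_head [88.8, 189.5] 0.55 [0.44413288 0.04187368 0.096     ]
machine [323.8, 112.8] 0.72 [0.63698245 0.10315836 0.096     ]
341 117
42 241
```

View pics/w5.png

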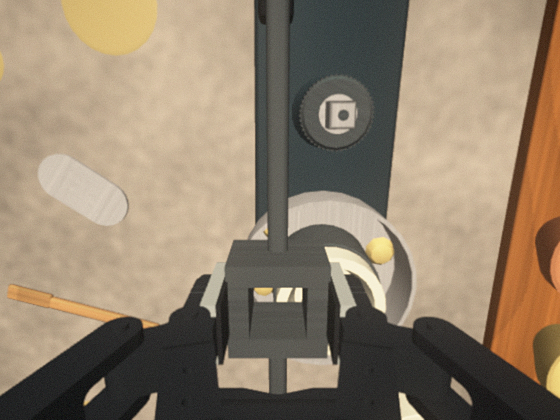

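View pics/w5z.png

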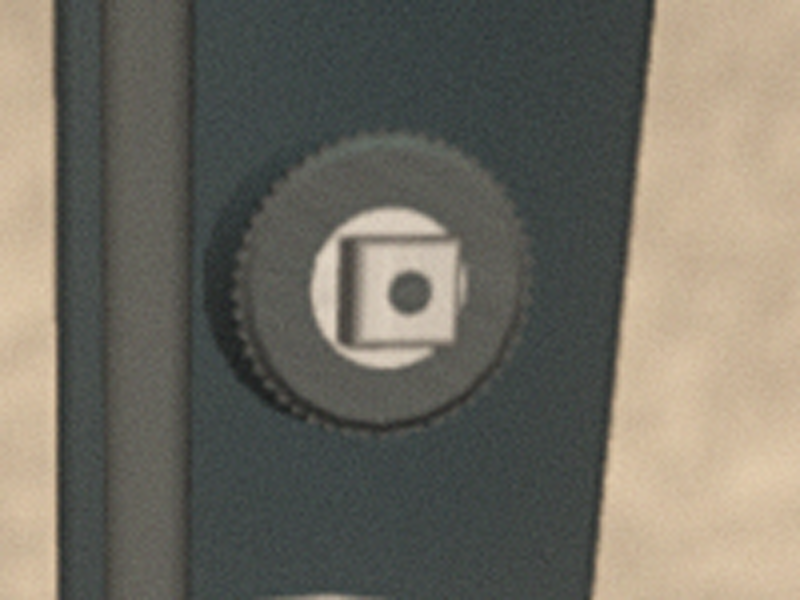

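The zoom shows the square's top with its centre dot at (343.3,115.0) in the full picture, the shoulder disc centred at (338.3,114), and the plate's edges on both sides.

Run:
```python
from h import *
import pickle
np.set_printoptions(precision=4,suppress=True)
c=pickle.load(open('c5.pkl','rb'))
Z=lambda p:(p[0]/4+241,p[1]/4+42)
print('dot',atz(c,Z((409,292)),.121),'disc',atz(c,Z((389,288)),.096))
a=atz(c,Z((655,0)),.025);b=atz(c,Z((593,600)),.025);print('right edge',a,b,np.degrees(np.arctan2(-(a-b)[0],(a-b)[1])))
a=atz(c,Z((55,0)),.025);b=atz(c,Z((58,600)),.025);print('left edge',a,b,np.degrees(np.arctan2(-(a-b)[0],(a-b)[1])))
# square top corners
for p in [(355,237),(460,237),(457,343),(355,346)]: print(atz(c,Z(p),.121))
t=cam('top'); s=cam('side')
for n,cc in(('top',t),('side',s)):
    X=np.array([.652,.1022,.121]); u=proj(cc,X)[0]; print(n,u)
    x,y=int(u[0]),int(u[1]); im=cc['im'][y-40:y+40,x-50:x+50]
    cv2.imwrite(f'pics/{n}z.png',cv2.resize(im,None,fx=8,fy=8,interpolation=cv2.INTER_CUBIC)); print(x-50,y-40)
```

```text
dot [0.648  0.1021 0.121 ] disc [0.6484 0.1022 0.096 ]
right edge [0.7176 0.1636 0.025 ] [0.7158 0.0226 0.025 ] -0.7366113873806528
left edge [0.5799 0.1642 0.025 ] [0.5778 0.0229 0.025 ] -0.8522275040338096
[0.6379 0.1116 0.121 ]
[0.6566 0.1116 0.121 ]
[0.6572 0.0932 0.121 ]
[0.6387 0.0927 0.121 ]
top [245.6005 173.9053]
195 133
side [229.3421 218.9087]
179 178
```

View pics/topz.png

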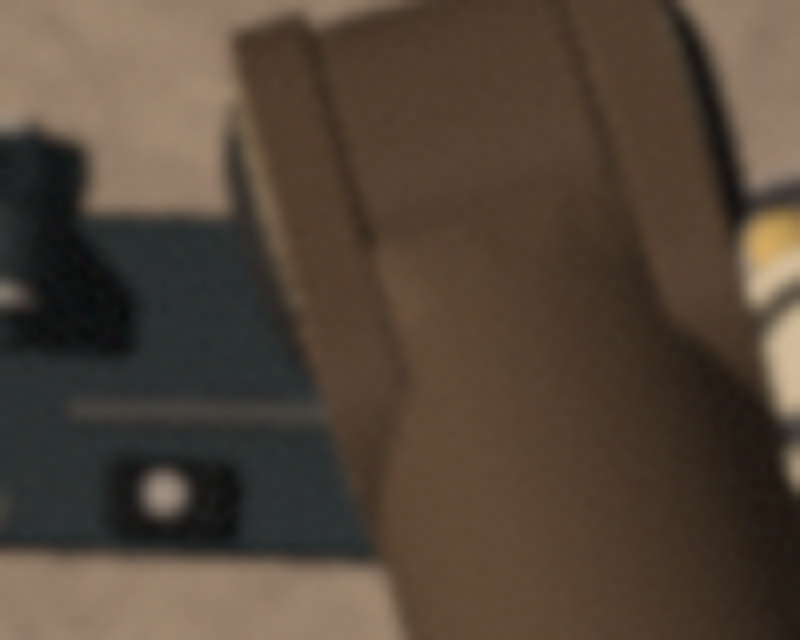

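View pics/sidez.png

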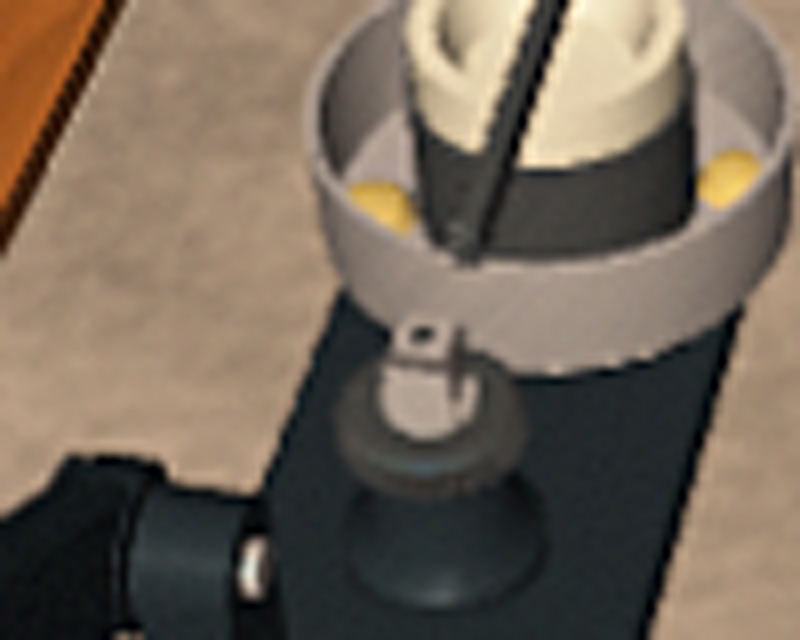

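Run:
```python
from h import *
import pickle
c=pickle.load(open('c5.pkl','rb'))
print(tri([c,cam('side')],[(343.25,115),(232,219.6)]))
cv2.imwrite('pics/w5k.png',cv2.resize(c['im'][230:380,177:377],None,fx=4,fy=4,interpolation=cv2.INTER_CUBIC))
```

```text
(array([0.64687985, 0.101887  , 0.11937483]), [np.float64(0.0014044632702476594), np.float64(0.0014044632702475293)])
```

View pics/w5k.png

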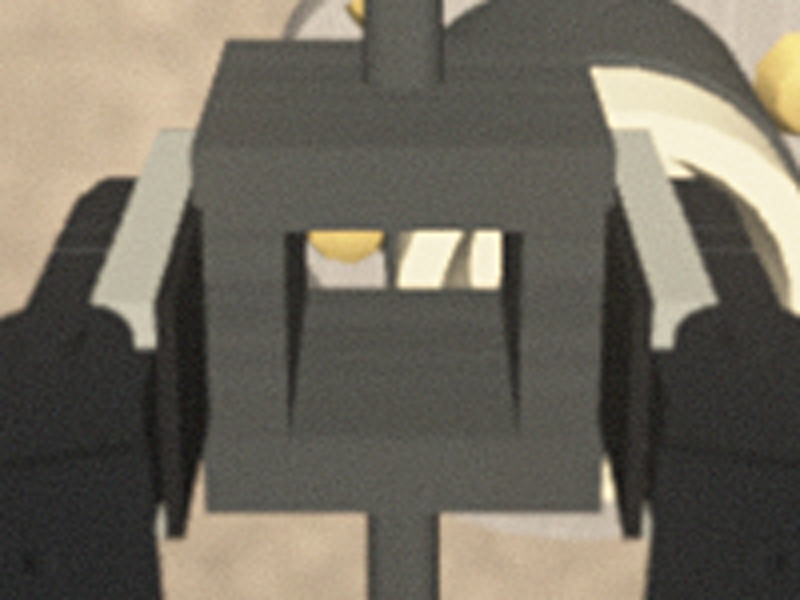

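The zoom shows the key's head and hole clearly (hole top corners at about (287,230), (520,230), (291,435) and (518,435) in the zoom). I'll solve the key's pose in the hand from these corners with PnP.

Run:
```python
from h import *
import pickle
np.set_printoptions(precision=4,suppress=True)
c=pickle.load(open('c5.pkl','rb'))
O=np.array([(19,19,28),(19,-19,28),(-19,19,28),(-19,-19,28),(19,19,0),(19,-19,0),(10.8,10.8,28),(10.8,-10.8,28),(-10.8,10.8,28),(-10.8,-10.8,28),(-10.8,10.8,0),(-10.8,-10.8,0)],float)/1000
U=np.array([(193,150),(613,150),(207,512),(600,512),(226,42),(587,42),(287,230),(520,230),(291,435),(518,435),(305,290),(502,290)],float)/4+[177-.375,230-.375]
ok,rv,tv=cv2.solvePnP(O,U,c['K'],c['D'])
e=cv2.projectPoints(O,rv,tv,c['K'],c['D'])[0][:,0]-U; print(e)
Rk=c['T'][:3,:3]@F@cv2.Rodrigues(rv)[0]; t=c['T'][:3,3]+c['T'][:3,:3]@F@tv[:,0]
print('key base centre world',t,'minus tcp',t-c['s']['eef_pos'],'euler deg',R.from_matrix(Rk).as_euler('xyz',degrees=True))
```

```text
[[-0.1326 -0.5362]
 [ 0.483  -0.3856]
 [ 0.0613 -0.1946]
 [ 0.1073  0.0514]
 [ 0.8086 -0.1238]
 [-1.6696 -0.0258]
 [-0.3634  0.1861]
 [ 0.4363  0.2846]
 [-0.163   0.5146]
 [-0.2221  0.6439]
 [ 1.1757 -0.2849]
 [-0.5442 -0.197 ]]
key base centre world [0.6005 0.0345 0.2472] minus tcp [ 0.0008 -0.0028 -0.0071] euler deg [-0.3047  0.7022 89.9037]
```

```bash
python3 -m inch '{"translation":[[0.01,0.015,0],[0.025,0.035,0],[0.04,0.055,0],[0.0475,0.0675,0],[0.0475,0.0675,-0.03],[0.0475,0.0675,-0.06],[0.0475,0.0675,-0.08],[0.0475,0.0675,-0.09]],"twist":[[0,0,-0.8],[0,0,-0.8],[0,0,-0.8],[0,0,-0.8],[0,0,-0.8],[0,0,-0.8],[0,0,-0.8],[0,0,-0.8]],"jaw":[1,1,1,1,1,1,1,1]}'
python3 - <<'E'
from h import *
c=cam('wrist'); cv2.imwrite('pics/w6.png',c['im']); 
c=cam('wrist'); print(c['s']['eef_pos'],c['s']['ee_rot'])
cv2.imwrite('pics/w6k.png',cv2.resize(c['im'][230:380,177:377],None,fx=4,fy=4,interpolation=cv2.INTER_CUBIC))
s=cam('side'); cv2.imwrite('pics/s6.png',cv2.resize(s['im'][150:300,130:330],None,fx=4,fy=4,interpolation=cv2.INTER_CUBIC))
E
```

```text
t: 9.6
eef_pos: [0.6459, 0.1052, 0.1619]
ee_rot: [-3.138, 0.001, 1.558]
contact_force: [-0.3, 0.4, -4.7]
width: 0.0363
[0.64576684 0.10519674 0.16118082] [-3.13746112e+00  1.01584417e-03  1.55766913e+00]
```

View pics/w6.png

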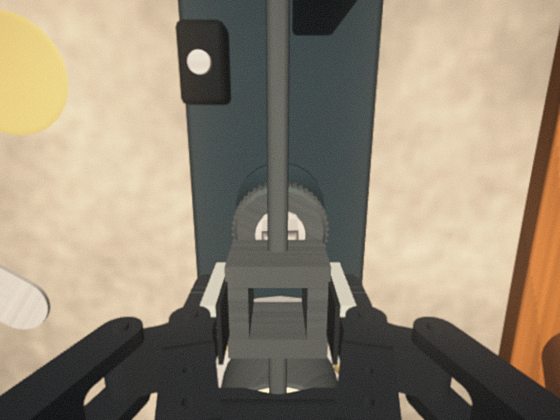

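View pics/w6k.png

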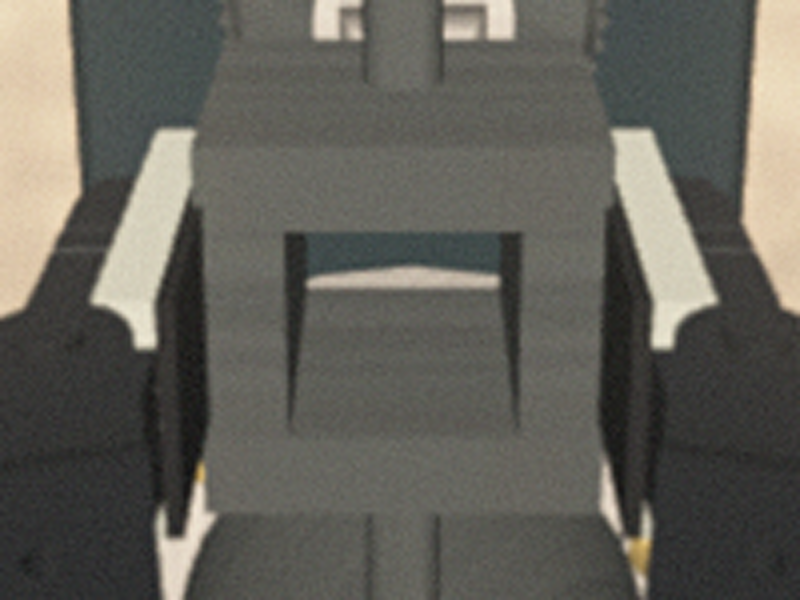

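View pics/s6.png

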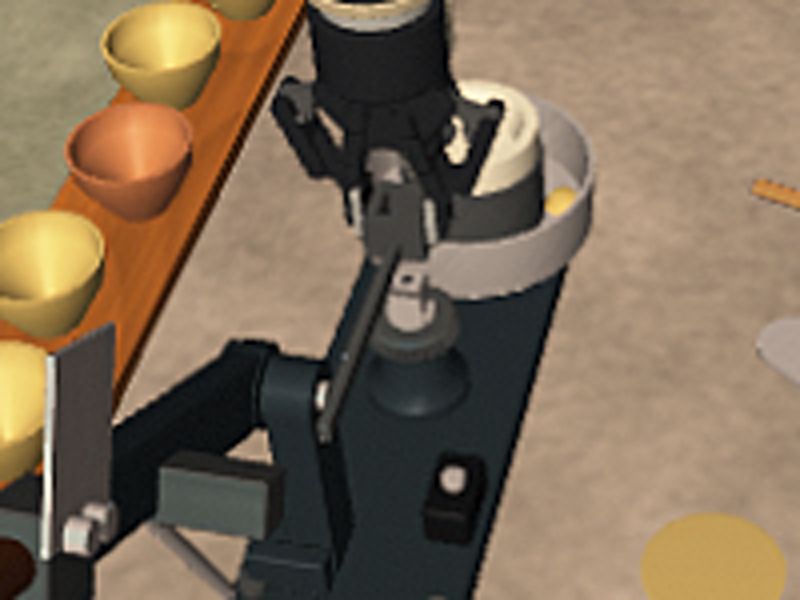

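The key is directly over the square, which shows about 1.3 mm to the right (+x) of the handle line. That agrees with the measured TCP. I'll correct this and descend into the taper.

```bash
python3 -m inch '{"translation":[[0.0013,-0.0004,0],[0.0013,-0.0004,-0.005],[0.0013,-0.0004,-0.01],[0.0013,-0.0004,-0.016],[0.0013,-0.0004,-0.022],[0.0013,-0.0004,-0.028],[0.0013,-0.0004,-0.032],[0.0013,-0.0004,-0.034]],"twist":[[0,0,0],[0,0,0],[0,0,0],[0,0,0],[0,0,0],[0,0,0],[0,0,0],[0,0,0]],"jaw":[1,1,1,1,1,1,1,1]}'
python3 - <<'E'
from h import *
s=r.sense(); print(s['eef_pos'],s['contact_force'],s['torque'])
c=cam('wrist'); cv2.imwrite('pics/w7k.png',cv2.resize(c['im'][190:340,177:377],None,fx=4,fy=4,interpolation=cv2.INTER_CUBIC))
E
```

```text
t: 10.55
eef_pos: [0.6481, 0.1054, 0.1295]
ee_rot: [-3.141, 0.0, 1.558]
contact_force: [-1.3, 0.2, -5.8]
width: 0.0365
[0.64814301 0.10541932 0.12951226] [-1.33133668  0.17576518 -5.76532671] [-0.00699311 -0.05633721 -0.033705  ]
```

View pics/w7k.png

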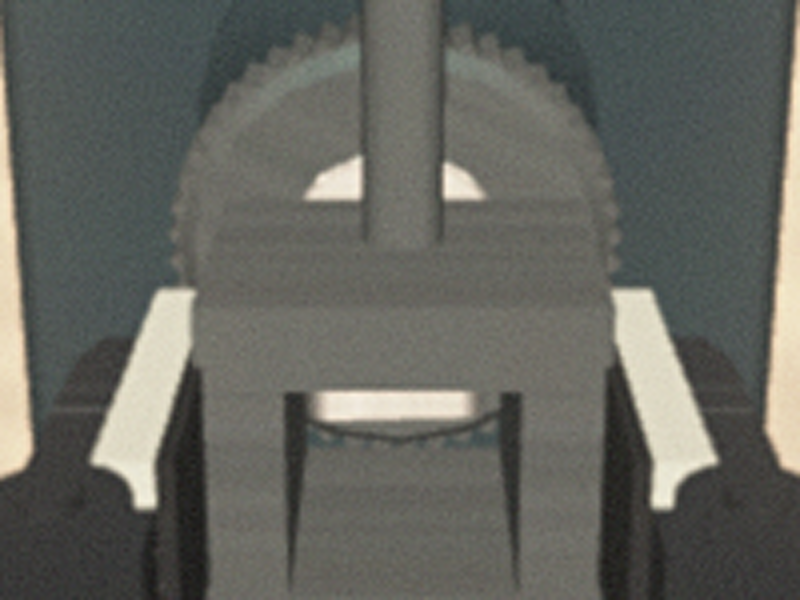

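The shoulder disc (303–487) and the square in the hole (308–473) now sit 2–3 pixels left of the key's centre (403 in the zoom), so x is about 1 mm over. I'll correct it and go down.

```bash
python3 -m inch '{"translation":[[-0.001,-0.0006,0],[-0.001,-0.0006,0],[-0.001,-0.0006,-0.002],[-0.001,-0.0006,-0.004],[-0.001,-0.0006,-0.006],[-0.001,-0.0006,-0.008],[-0.001,-0.0006,-0.01],[-0.001,-0.0006,-0.012]],"twist":[[0,0,0],[0,0,0],[0,0,0],[0,0,0],[0,0,0],[0,0,0],[0,0,0],[0,0,0]],"jaw":[1,1,1,1,1,1,1,1]}'
python3 - <<'E'
from h import *
c=cam('wrist'); cv2.imwrite('pics/w8k.png',cv2.resize(c['im'][190:340,177:377],None,fx=4,fy=4,interpolation=cv2.INTER_CUBIC))
s=r.sense(); print(s['eef_pos'],s['contact_force'],s['torque'])
E
```

```text
t: 11.4
eef_pos: [0.6474, 0.1048, 0.1181]
ee_rot: [-3.141, 0.0, 1.558]
contact_force: [-0.4, 0.1, -6.3]
width: 0.0365
[0.64726803 0.10477341 0.11772971] [ 0.03705414  0.58168363 -5.74649403] [-0.0878648   0.04974817  0.02148818]
```

View pics/w8k.png

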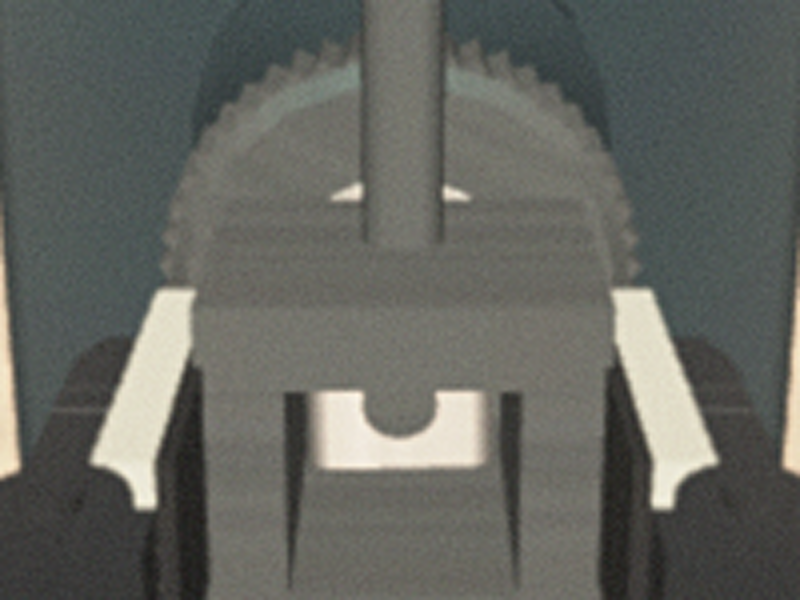

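The square is centred in the hole (dot at 400, hole centre 403) and there is no contact load. I'll continue down to the shoulder.

```bash
python3 -m inch '{"translation":[[0,0,-0.003],[0,0,-0.006],[0,0,-0.009],[0,0,-0.011],[0,0,-0.0125],[0,0,-0.0135],[0,0,-0.0145],[0,0,-0.0155]],"twist":[[0,0,0],[0,0,0],[0,0,0],[0,0,0],[0,0,0],[0,0,0],[0,0,0],[0,0,0]],"jaw":[1,1,1,1,1,1,1,1]}'
python3 - <<'E'
from h import *
c=cam('wrist'); cv2.imwrite('pics/w9.png',c['im'])
s=r.sense(); print(s['eef_pos'],s['contact_force'],s['torque'])
E
```

```text
t: 12.25
eef_pos: [0.6475, 0.1049, 0.1028]
ee_rot: [3.141, -0.0, 1.558]
contact_force: [0.5, -0.4, -4.9]
width: 0.036
[0.64742558 0.10482279 0.10263163] [-0.43620991 -0.49455446 -5.81198211] [-0.04865369 -0.03792516  0.00172656]
```

View pics/w9.png

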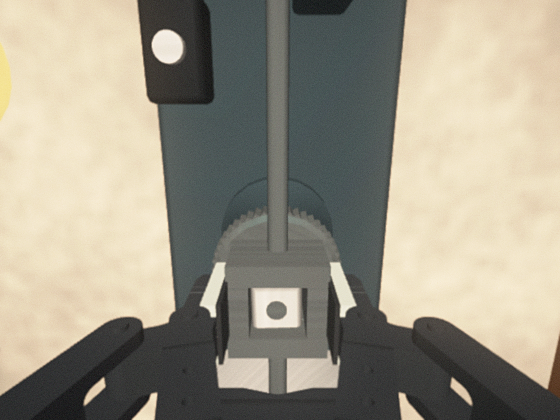

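```bash
python3 -m inch '{"translation":[[0,0,-0.0005],[0,0,-0.001],[0,0,-0.0015],[0,0,-0.002],[0,0,-0.0025],[0,0,-0.003],[0,0,-0.003],[0,0,-0.003]],"twist":[[0,0,0],[0,0,0],[0,0,0],[0,0,0],[0,0,0],[0,0,0],[0,0,0],[0,0,0]],"jaw":[1,1,1,1,1,1,1,1]}'
```

```text
t: 13.1
eef_pos: [0.6476, 0.1048, 0.1017]
ee_rot: [3.141, 0.0, 1.557]
contact_force: [-7.3, -1.8, 11.5]
width: 0.0362
```

The force rose to about 17 N above the weight at TCP z = 0.1017, which is where the shoulder was expected, so the key is seated. I'll release it.

```bash
python3 -m inch '{"translation":[[0,0,0.001],[0,0,0.001],[0,0,0.001],[0,0,0.001],[0,0,0.001],[0,0,0.001],[0,0,0.001],[0,0,0.001]],"twist":[[0,0,0],[0,0,0],[0,0,0],[0,0,0],[0,0,0],[0,0,0],[0,0,0],[0,0,0]],"jaw":[-1,-1,-1,-1,-1,-1,-1,-1]}' 40
python3 - <<'E'
from h import *
c=cam('wrist'); cv2.imwrite('pics/w10.png',c['im'])
s=cam('side'); cv2.imwrite('pics/s10.png',cv2.resize(s['im'][150:300,130:330],None,fx=4,fy=4,interpolation=cv2.INTER_CUBIC))
s=r.sense(); print(s['eef_pos'],s['contact_force'],s['torque'],s['qpos'])
E
```

```text
t: 13.9
eef_pos: [0.6474, 0.1049, 0.1007]
ee_rot: [-3.142, -0.0, 1.558]
contact_force: [-0.7, -0.0, -0.3]
width: 0.0853
[0.64745873 0.10483251 0.1007909 ] [ 0.73011059  0.16030525 -0.11490661] [ 0.01610031 -0.01469548  0.02571713] [ 0.07119247  0.63403568 -0.45103542  1.61684221  0.31965102  0.96466113
 -0.50033888]
```

View pics/w10.png

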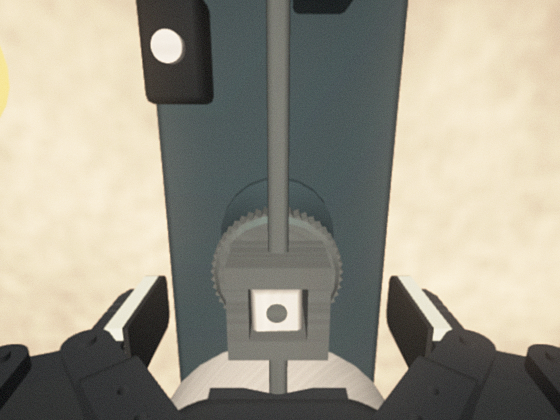

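View pics/s10.png

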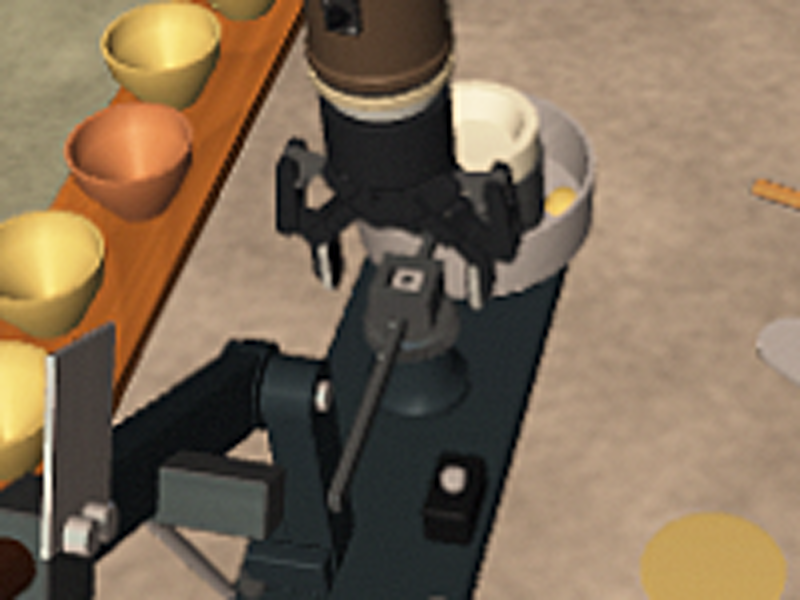

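The key is seated, with the square's top almost level with the head's and the handle running beside the pillar. Next I'll turn the open hand 45° counter-clockwise about the stop axis.

```bash
python3 -m inch '{"translation":[[0,-0.001,0],[0,-0.002,0],[0.0005,-0.0028,0],[0.0005,-0.0028,0],[0.0005,-0.0028,0],[0.0005,-0.0028,0],[0.0005,-0.0028,0],[0.0005,-0.0028,0]],"twist":[[0,0,8],[0,0,16],[0,0,24],[0,0,32],[0,0,40],[0,0,45],[0,0,45],[0,0,45]],"jaw":[-1,-1,-1,-1,-1,-1,-1,-1]}' 40
python3 -m inch '{"translation":[[0,0,-0.006],[0,0,-0.012],[0,0,-0.018],[0,0,-0.024],[0,0,-0.03],[0,0,-0.034],[0,0,-0.037],[0,0,-0.039]],"twist":[[0,0,0],[0,0,0],[0,0,0],[0,0,0],[0,0,0],[0,0,0],[0,0,0],[0,0,0]],"jaw":[-1,-1,-1,-1,-1,-1,-1,-1]}' 40
python3 - <<'E'
from h import *
c=cam('wrist'); cv2.imwrite('pics/w11.png',c['im'])
s=cam('side'); cv2.imwrite('pics/s11.png',cv2.resize(s['im'][150:300,130:330],None,fx=4,fy=4,interpolation=cv2.INTER_CUBIC))
s=r.sense(); print(s['eef_pos'],s['contact_force'],s['torque'],s['qpos'])
E
```

```text
t: 14.8
eef_pos: [0.648, 0.1019, 0.1007]
ee_rot: [3.142, -0.0, 2.34]
contact_force: [0.6, -0.0, 0.2]
width: 0.0856
t: 15.6
eef_pos: [0.6479, 0.1021, 0.0615]
ee_rot: [-3.142, -0.0, 2.343]
contact_force: [-0.3, 0.1, -0.9]
width: 0.0854
[0.64788005 0.10202231 0.0615917 ] [ 0.24102032  0.92580929 -0.38984011] [ 0.03195898 -0.01536135 -0.01743639] [ 0.17729476  0.72176315 -0.61215996  1.63306527  0.4876909   0.94435838
  0.1629313 ]
```

View pics/w11.png

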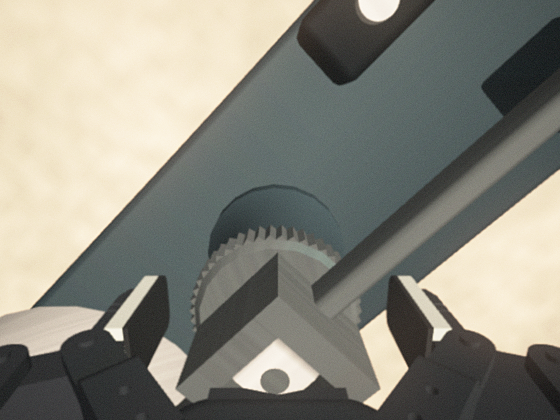

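View pics/s11.png

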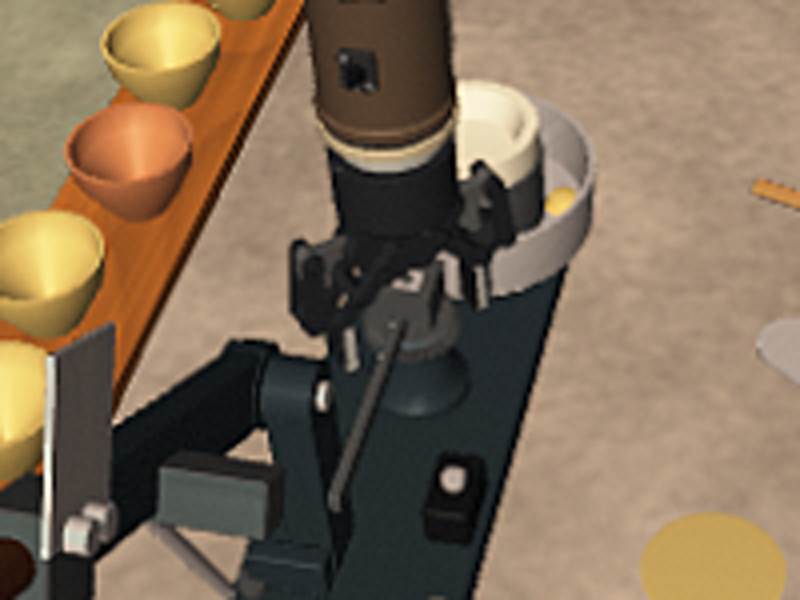

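The ring and head are centred between the pads (columns 168 and 388, ring centre about 275), and the handle is clear of the right pad. I'll close on the ring.

```bash
python3 -m inch '{"translation":[[0,0,0],[0,0,0],[0,0,0],[0,0,0],[0,0,0],[0,0,0],[0,0,0],[0,0,0]],"twist":[[0,0,0],[0,0,0],[0,0,0],[0,0,0],[0,0,0],[0,0,0],[0,0,0],[0,0,0]],"jaw":[1,1,1,1,1,1,1,1]}' 40
python3 - <<'E'
from h import *
c=cam('wrist'); cv2.imwrite('pics/w12.png',c['im'])
s=r.sense(); print(s['eef_pos'],s['contact_force'],s['torque'],s['qpos'])
E
```

```text
t: 16.5
eef_pos: [0.6475, 0.1015, 0.0625]
ee_rot: [-3.14, 0.0, 2.343]
contact_force: [-3.1, -1.4, 5.5]
width: 0.0587
[0.64749116 0.10144771 0.06252702] [-3.24996751 -1.15712168  5.97021475] [-0.53675935  0.88086489  0.02119838] [ 0.1776157   0.72023839 -0.61230049  1.63316545  0.48744377  0.94659161
  0.16304566]
```

View pics/w12.png

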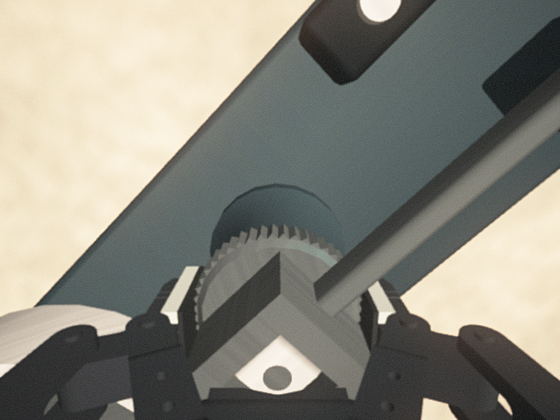

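The ring is gripped, with the opening at 58.7 mm. I'll turn it clockwise 24°, which is less than its smallest backlash, and watch the torque.

```bash
python3 -m inch '{"translation":[[0,0,0],[0,0,0],[0,0,0],[0,0,0],[0,0,0],[0,0,0],[0,0,0],[0,0,0]],"twist":[[0,0,-3],[0,0,-6],[0,0,-9],[0,0,-12],[0,0,-15],[0,0,-18],[0,0,-21],[0,0,-24]],"jaw":[1,1,1,1,1,1,1,1]}'
python3 - <<'E'
from h import *
c=cam('wrist'); cv2.imwrite('pics/w13.png',c['im'])
s=r.sense(); print(s['eef_pos'],s['ee_rot'][2],s['contact_force'],s['torque'],s['joint_efforts'],s['qpos'][6])
E
```

```text
t: 17.35
eef_pos: [0.6472, 0.1013, 0.0623]
ee_rot: [-3.14, 0.001, 1.922]
contact_force: [-3.8, -1.7, 4.3]
width: 0.0588
[0.647249   0.10131869 0.06236029] 1.9190324750363468 [-4.4024841  -2.3189116   5.24820159] [-0.48981261  1.06158062  0.05963551] [ -1.268056   -67.20698118  -9.7802335  -25.17323613   0.07976197
  -1.71332583   0.38800358] -0.20164446229187957
```

View pics/w13.png

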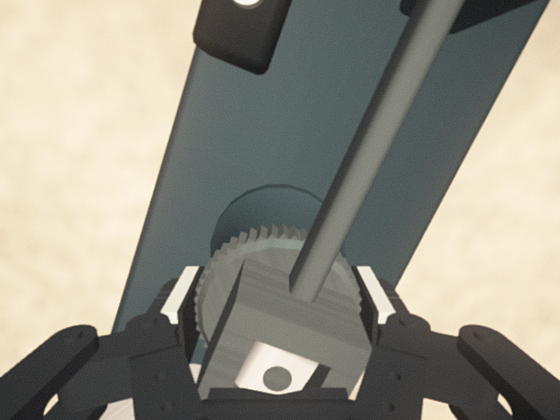

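```bash
cat > ang.py <<'E'
from h import *
import sys
# key handle yaw by dark/edge fit: use network outline then fit with x,y,yaw at base z .096
def keyang(c,x0=(.648,.102,1.557),z=.096,roi0=None):
    o=r.outline_of('wrist','key_head')
    if not o: return None
    m=o[0]['pixels']; P,H=key_parts(); P=[q+[0,0,z] for q in P]
    roi=np.ones((420,560),np.float32); roi[300:]=0
    x,f,im=fitmask(c,m*(roi>0),P,x0,[.003,.003,.05],None,roi)
    return x,f,o[0]['p'],m,im
E
python3 - <<'E'
from ang import *
c=cam('wrist'); a=keyang(c); print(a[:3], np.degrees(a[0][2]))
v=c['im'].copy(); v[...,2]=np.maximum(v[...,2],(a[4]*255).astype(np.uint8)); v[...,1][a[3]]=255; cv2.imwrite('pics/f13.png',v)
t=[r.sense()['torque'][2] for _ in range(3)]; print(t)
E
```

```text
(array([0.64815467, 0.10238082, 1.54805156]), np.float64(0.09787391871213913), 0.56) 88.69682059931638
[np.float64(0.01732487291352236), np.float64(0.01732487291352236), np.float64(0.01732487291352236)]
```

View pics/f13.png

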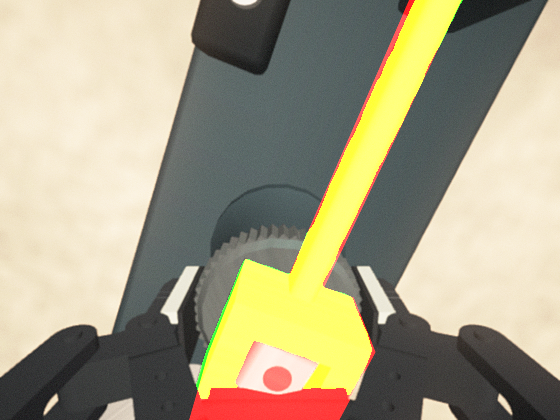

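The key stands at 88.7° and the machine at about 89.2°, so the handle is held at the pillar and the barrel has not run away. I'll continue.

```bash
python3 -m inch '{"translation":[[0,0,0],[0,0,0],[0,0,0],[0,0,0],[0,0,0],[0,0,0],[0,0,0],[0,0,0]],"twist":[[0,0,-1.5],[0,0,-3],[0,0,-4.5],[0,0,-6],[0,0,-7],[0,0,-8],[0,0,-9],[0,0,-10]],"jaw":[1,1,1,1,1,1,1,1]}'
python3 - <<'E'
from h import *
s=r.sense(); print(s['eef_pos'],s['ee_rot'][2],s['contact_force'],s['torque'],s['joint_efforts'][6],s['qpos'][6])
c=cam('wrist'); cv2.imwrite('pics/w14z.png',cv2.resize(c['im'][200:350,177:377],None,fx=4,fy=4,interpolation=cv2.INTER_CUBIC))
print(r.sense()['torque'])
E
```

```text
t: 18.3
eef_pos: [0.6472, 0.1013, 0.0623]
ee_rot: [-3.14, 0.001, 1.75]
contact_force: [-5.4, -2.8, 6.6]
width: 0.0586
[0.64716959 0.10131431 0.06225371] 1.749971766961266 [-5.37425179 -2.77969646  6.63838703] [-0.54687184  1.17285557  0.23677017] 0.04645441775210202 -0.3462848216365512
[-0.62020173  1.15753972  0.08106408]
```

View pics/w14z.png

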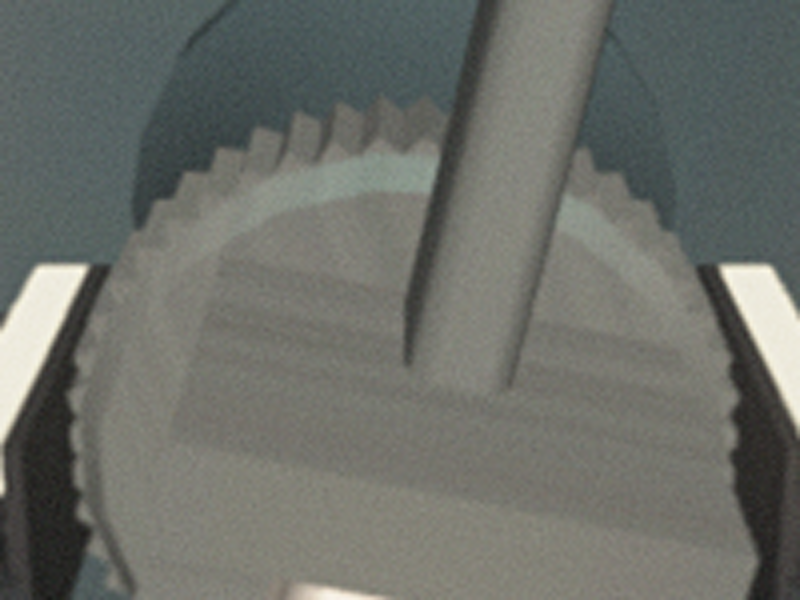

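```bash
python3 -m inch '{"translation":[[-0.0006,-0.0005,0.0005],[-0.0006,-0.0005,0.0005],[-0.0006,-0.0005,0.0005],[-0.0006,-0.0005,0.0005],[-0.0006,-0.0005,0.0005],[-0.0006,-0.0005,0.0005],[-0.0006,-0.0005,0.0005],[-0.0006,-0.0005,0.0005]],"twist":[[0,0,-1],[0,0,-2],[0,0,-3],[0,0,-4],[0,0,-4],[0,0,-4],[0,0,-4],[0,0,-4]],"jaw":[1,1,1,1,1,1,1,1]}' 26
python3 - <<'E'
from h import *
for i in range(4):
    s=r.sense(); print(s['eef_pos'],s['ee_rot'][2],s['contact_force'],s['torque']); r.capture('top')
E
```

```text
t: 19.15
eef_pos: [0.6471, 0.1014, 0.0623]
ee_rot: [-3.141, 0.0, 1.68]
contact_force: [-4.1, -1.9, 2.0]
width: 0.0588
[0.64710514 0.101353   0.06225642] 1.6797724237582163 [-4.10026286 -1.92561918  1.99325138] [-0.53640112  1.07974153  0.04932175]
[0.64713324 0.1013465  0.06225214] 1.6797292384515323 [-4.83161201 -2.83899744  3.33538648] [-0.5617798   1.10745689  0.04475332]
[0.64711414 0.10134344 0.06224372] 1.6797294214532275 [-3.94965419 -3.02790728  3.63606113] [-0.5760772   1.18227885  0.04786081]
[0.64712764 0.10131905 0.06226449] 1.6797553818411965 [-3.95481058 -3.21117031  3.56356346] [-0.600727    1.20062894  0.00452659]
```

```bash
python3 -m inch '{"translation":[[-0.0006,-0.0005,0],[-0.0006,-0.0005,0],[-0.0006,-0.0005,0],[-0.0006,-0.0005,0],[-0.0006,-0.0005,0],[-0.0006,-0.0005,0],[-0.0006,-0.0005,0],[-0.0006,-0.0005,0]],"twist":[[0,0,-1],[0,0,-2],[0,0,-3],[0,0,-4],[0,0,-5],[0,0,-5],[0,0,-5],[0,0,-5]],"jaw":[1,1,1,1,1,1,1,1]}' 26
python3 - <<'E'
from h import *
for i in range(2):
    s=r.sense(); print(s['eef_pos'],s['ee_rot'][2],s['contact_force'],s['torque']); c=cam('wrist')
cv2.imwrite('pics/w15z.png',cv2.resize(c['im'][200:350,177:377],None,fx=4,fy=4,interpolation=cv2.INTER_CUBIC))
E
```

```text
t: 20.15
eef_pos: [0.647, 0.1013, 0.0623]
ee_rot: [3.141, -0.0, 1.593]
contact_force: [0.3, 0.3, -1.9]
width: 0.0588
[0.64699001 0.10127961 0.06227039] 1.5925879187860852 [ 0.33102414  0.2720977  -1.86422213] [0.04998968 0.11864927 0.05126872]
[0.64699443 0.10133278 0.0622762 ] 1.5926330234231925 [ 0.63884767  0.73393536 -2.26114475] [0.09570436 0.04846457 0.00585141]
```

View pics/w15z.png

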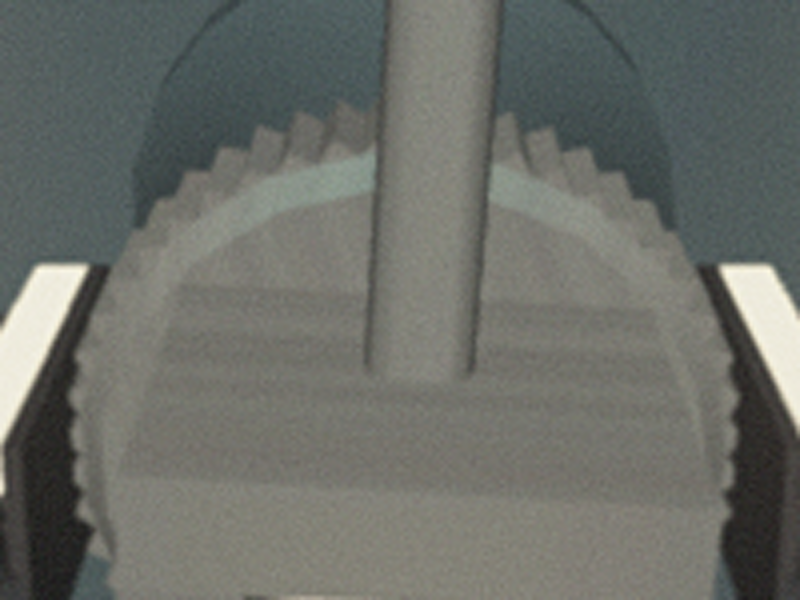

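The knurl teeth keep the same place relative to the pads (345,105 / 305,118 / 265,130 in both zooms), so the ring turns with the hand. I'll continue.

```bash
python3 -m inch '{"translation":[[0,0,0],[0,0,0],[0,0,0],[0,0,0],[0,0,0],[0,0,0],[0,0,0],[0,0,0]],"twist":[[0,0,-1],[0,0,-2],[0,0,-3],[0,0,-4],[0,0,-5],[0,0,-5],[0,0,-5],[0,0,-5]],"jaw":[1,1,1,1,1,1,1,1]}' 26
python3 - <<'E'
from h import *
for i in range(2):
    s=r.sense(); print(s['eef_pos'],s['ee_rot'][2],s['contact_force'],s['torque']); r.capture('wrist')
E
```

```text
t: 21.05
eef_pos: [0.6469, 0.1013, 0.0623]
ee_rot: [3.141, -0.0, 1.505]
contact_force: [3.9, 1.7, -5.3]
width: 0.0584
[0.64687816 0.10131062 0.06225598] 1.505426849684068 [ 3.89046425  1.65855939 -5.32533683] [ 0.45556136 -0.50278673 -0.01258825]
[0.64689555 0.10123864 0.06226225] 1.505327568838129 [ 3.99551483  2.89384879 -5.51412249] [ 0.47431387 -0.51798097 -0.04414743]
```

```bash
python3 -m inch '{"translation":[[0.0003,0.0003,-0.0005],[0.0003,0.0003,-0.0005],[0.0003,0.0003,-0.0005],[0.0003,0.0003,-0.0005],[0.0003,0.0003,-0.0005],[0.0003,0.0003,-0.0005],[0.0003,0.0003,-0.0005],[0.0003,0.0003,-0.0005]],"twist":[[0,0,-1],[0,0,-2],[0,0,-3],[0,0,-4],[0,0,-5],[0,0,-5],[0,0,-5],[0,0,-5]],"jaw":[1,1,1,1,1,1,1,1]}' 26
python3 - <<'E'
from h import *
for i in range(2):
    s=r.sense(); print(s['eef_pos'],s['ee_rot'][2],s['contact_force'],s['torque']); r.capture('wrist')
E
```

```text
t: 21.95
eef_pos: [0.6469, 0.1013, 0.062]
ee_rot: [-3.141, 0.0, 1.418]
contact_force: [-0.9, 0.3, 5.1]
width: 0.0588
[0.64687088 0.10130216 0.06200068] 1.4179393544453445 [-0.89381104  0.3226611   5.1136206 ] [0.11512029 0.70793004 0.02509879]
[0.64692598 0.10127411 0.06202222] 1.417863647703058 [-2.02356181 -0.38652929  5.35592256] [0.12741306 0.74089848 0.01161644]
```

```bash
python3 -m inch '{"translation":[[0,0,0],[0,0,0],[0,0,0],[0,0,0],[0,0,0],[0,0,0],[0,0,0],[0,0,0]],"twist":[[0,0,-1],[0,0,-2],[0,0,-3],[0,0,-4],[0,0,-4],[0,0,-4],[0,0,-4],[0,0,-4]],"jaw":[1,1,1,1,1,1,1,1]}' 26
python3 - <<'E'
from h import *
for i in range(2):
    s=r.sense(); print(s['eef_pos'],s['ee_rot'][2],s['contact_force'],s['torque']); c=cam('wrist')
cv2.imwrite('pics/w16.png',c['im'])
cv2.imwrite('pics/w16z.png',cv2.resize(c['im'][200:350,177:377],None,fx=4,fy=4,interpolation=cv2.INTER_CUBIC))
E
```

```text
t: 22.85
eef_pos: [0.6469, 0.1013, 0.062]
ee_rot: [-3.141, 0.0, 1.348]
contact_force: [-2.0, 0.1, 4.7]
width: 0.0587
[0.64688523 0.10134805 0.06199177] 1.3482821980350075 [-2.04459249  0.11546408  4.73008432] [0.131006   0.81097948 0.00403864]
[0.64686663 0.10131274 0.06197369] 1.3482426744750104 [-2.64692156  0.15783746  5.18948883] [ 0.05393555  0.76895846 -0.00852588]
```

View pics/w16.png

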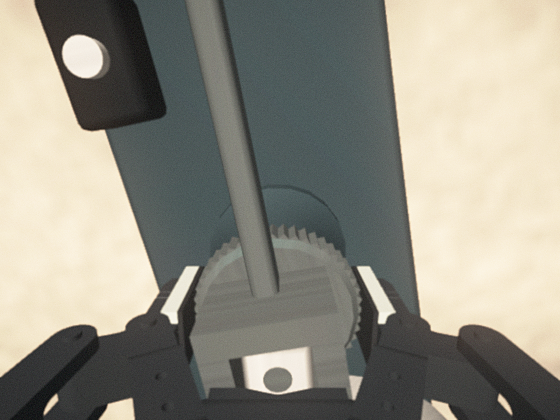

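View pics/w16z.png

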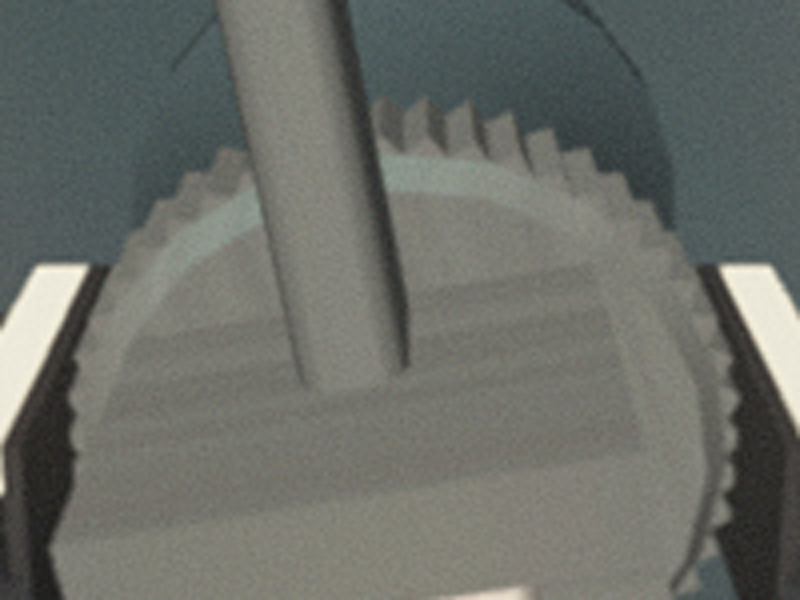

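```bash
python3 -m inch '{"translation":[[0,0,0],[0,0,0],[0,0,0],[0,0,0],[0,0,0],[0,0,0],[0,0,0],[0,0,0]],"twist":[[0,0,-0.7],[0,0,-1.4],[0,0,-2.1],[0,0,-2.8],[0,0,-3.5],[0,0,-3.5],[0,0,-3.5],[0,0,-3.5]],"jaw":[1,1,1,1,1,1,1,1]}' 26
python3 - <<'E'
from h import *
for i in range(2):
    s=r.sense(); print(s['eef_pos'],s['ee_rot'][2],s['contact_force'],s['torque']); c=cam('wrist')
E
```

```text
t: 23.75
eef_pos: [0.6468, 0.1013, 0.062]
ee_rot: [-3.141, 0.0, 1.287]
contact_force: [-1.7, 0.2, 5.6]
width: 0.0584
[0.6468436  0.10131197 0.06196084] 1.28734912378577 [-1.66922205  0.23917201  5.6396861 ] [0.10860951 0.77902906 0.08171434]
[0.64683245 0.10131499 0.0619431 ] 1.2873418020013268 [-2.25151918 -0.37478911  4.95934301] [0.16606965 0.77398326 0.07147349]
```

```bash
python3 -m inch '{"translation":[[0,0,0],[0,0,0],[0,0,0],[0,0,0],[0,0,0],[0,0,0],[0,0,0],[0,0,0]],"twist":[[0,0,-0.5],[0,0,-1],[0,0,-1.5],[0,0,-2],[0,0,-2.5],[0,0,-2.5],[0,0,-2.5],[0,0,-2.5]],"jaw":[1,1,1,1,1,1,1,1]}' 26
python3 - <<'E'
from h import *
for i in range(3):
    s=r.sense(); print(s['eef_pos'],s['ee_rot'][2],s['contact_force'],s['torque']); c=cam('wrist')
E
```

```text
t: 24.65
eef_pos: [0.6468, 0.1014, 0.062]
ee_rot: [-3.141, 0.0, 1.244]
contact_force: [-1.9, 1.0, 4.9]
width: 0.0589
[0.6468319  0.10136806 0.06195011] 1.2438602834312025 [-1.93890941  0.95134129  4.93030955] [0.15412953 0.75269601 0.0913765 ]
[0.6468502  0.10137231 0.06194611] 1.243814189262062 [-2.43942956  0.6902489   5.35464135] [0.13078467 0.81986891 0.08490937]
[0.64681298 0.10133182 0.06192775] 1.2437779053748446 [-2.06380851  0.25310247  4.26306261] [0.11364093 0.80736198 0.10362531]
```

```bash
python3 -m inch '{"translation":[[0,0,0],[0,0,0],[0,0,0],[0,0,0],[0,0,0],[0,0,0],[0,0,0],[0,0,0]],"twist":[[0,0,-0.5],[0,0,-1],[0,0,-1.5],[0,0,-2],[0,0,-2.5],[0,0,-3],[0,0,-3],[0,0,-3]],"jaw":[1,1,1,1,1,1,1,1]}' 26
python3 - <<'E'
from h import *
for i in range(3):
    s=r.sense(); print(s['eef_pos'],s['ee_rot'][2],s['contact_force'],s['torque']); c=cam('wrist')
cv2.imwrite('pics/w17.png',c['im'])
cv2.imwrite('pics/w17z.png',cv2.resize(c['im'][200:350,177:377],None,fx=4,fy=4,interpolation=cv2.INTER_CUBIC))
E
```

```text
t: 25.6
eef_pos: [0.6468, 0.1013, 0.0619]
ee_rot: [-3.141, 0.0, 1.191]
contact_force: [-2.7, 0.3, 4.7]
width: 0.0588
[0.64679057 0.10133848 0.06188209] 1.1914342245786425 [-2.72205509  0.28195864  4.73210246] [0.17033984 0.83002748 0.14233253]
[0.64679113 0.10134927 0.06189235] 1.1914345542551743 [-2.96390808 -0.43949971  4.91215089] [0.06475949 0.87929058 0.0686489 ]
[0.64679441 0.10136703 0.06189635] 1.1914344187185146 [-2.47371484  0.34332348  4.94056947] [0.18017332 0.78112949 0.08964223]
```

View pics/w17.png

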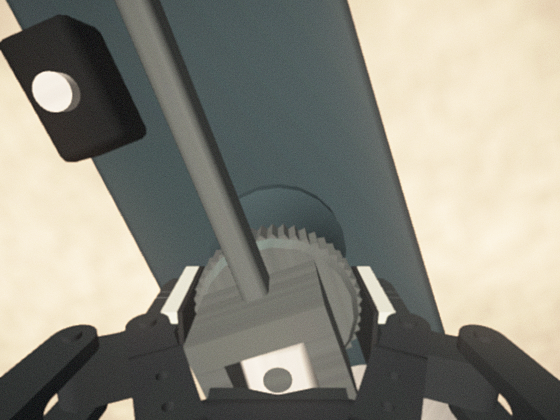

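View pics/w17z.png

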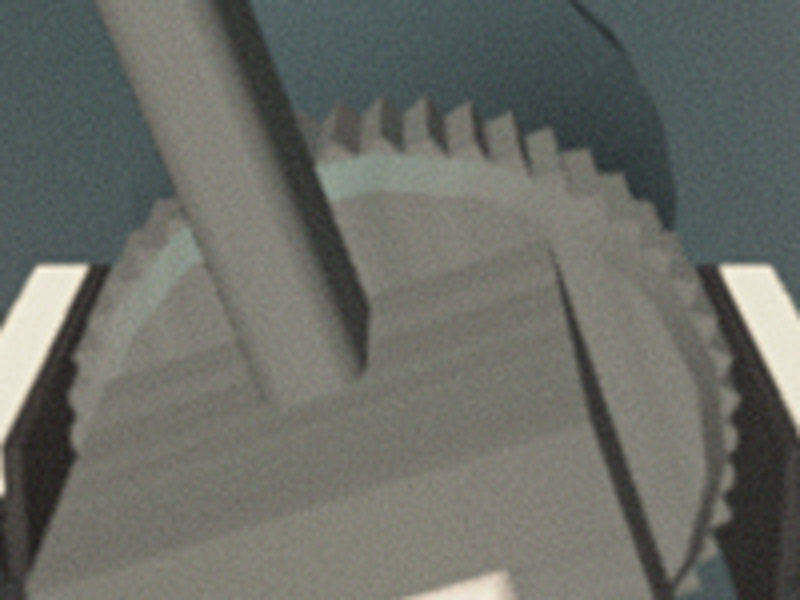

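```bash
python3 -m inch '{"translation":[[0,0,0],[0,0,0],[0,0,0],[0,0,0],[0,0,0],[0,0,0],[0,0,0],[0,0,0]],"twist":[[0,0,-0.5],[0,0,-1],[0,0,-1.5],[0,0,-2],[0,0,-2.5],[0,0,-2.5],[0,0,-2.5],[0,0,-2.5]],"jaw":[1,1,1,1,1,1,1,1]}' 26
python3 - <<'E'
from ang import *
for i in range(3):
    s=r.sense(); print(s['eef_pos'],s['ee_rot'][2],s['contact_force'],s['torque']); c=cam('wrist')
a=keyang(c); print(a[:3], np.degrees(a[0][2]))
E
```

```text
t: 26.55
eef_pos: [0.6468, 0.1014, 0.0618]
ee_rot: [-3.141, 0.0, 1.148]
contact_force: [-3.9, 0.8, 4.6]
width: 0.0586
[0.64677377 0.10135161 0.06184961] 1.1478584149218451 [-3.87040301  0.80912082  4.60742824] [0.1890619  0.83308562 0.18184008]
[0.64676396 0.10137596 0.06185811] 1.1479042109343887 [-2.56881966  0.06263482  5.0144976 ] [0.19485925 0.82567659 0.08666733]
[0.64678573 0.10137096 0.06188276] 1.1479289215952164 [-3.0032123  -0.64711607  4.97096055] [0.19257677 0.90202801 0.06955827]
(array([0.6472922 , 0.10259612, 1.51795718]), np.float64(0.09137459099292755), 0.81) 86.97254015381806
```

The key now stands at 87.0°, about 2° from where it started, which is the 4 mm gap to the pillar. I'll continue in small steps.

```bash
python3 -m inch '{"translation":[[0,0,0],[0,0,0],[0,0,0],[0,0,0],[0,0,0],[0,0,0],[0,0,0],[0,0,0]],"twist":[[0,0,-0.5],[0,0,-1],[0,0,-1.5],[0,0,-2],[0,0,-2.5],[0,0,-2.5],[0,0,-2.5],[0,0,-2.5]],"jaw":[1,1,1,1,1,1,1,1]}' 26
python3 - <<'E'
from ang import *
for i in range(3):
    s=r.sense(); print(s['eef_pos'],s['ee_rot'][2],s['contact_force'],s['torque']); c=cam('wrist')
E
```

```text
t: 27.55
eef_pos: [0.6467, 0.1014, 0.0618]
ee_rot: [-3.141, 0.0, 1.104]
contact_force: [-2.4, 0.4, 4.9]
width: 0.0591
[0.64673755 0.10138702 0.06183711] 1.1043675787500773 [-2.41454371  0.44637084  4.87624587] [0.18592424 0.78785184 0.13287466]
[0.64672602 0.10138208 0.06182402] 1.1043592632132126 [-3.79839408 -0.45761275  5.25135335] [0.20405364 0.85065047 0.04863558]
[0.64675141 0.10135614 0.06184202] 1.104375847514986 [-2.01849011 -0.43384795  4.42095163] [0.1502152  0.86986115 0.12965739]
```

Run:
```python
from h import *
c=cam('wrist'); cv2.imwrite('pics/w18.png',c['im'])
a=[cv2.imread(f'pics/w{k}.png')[215:300,190:372] for k in (12,13,16,17,18)]
cv2.imwrite('pics/cmp.png',np.vstack([cv2.resize(x[:45],None,fx=2.6,fy=2.6,interpolation=cv2.INTER_CUBIC) for x in a]))
```

```text
(no output)
```

View pics/cmp.png

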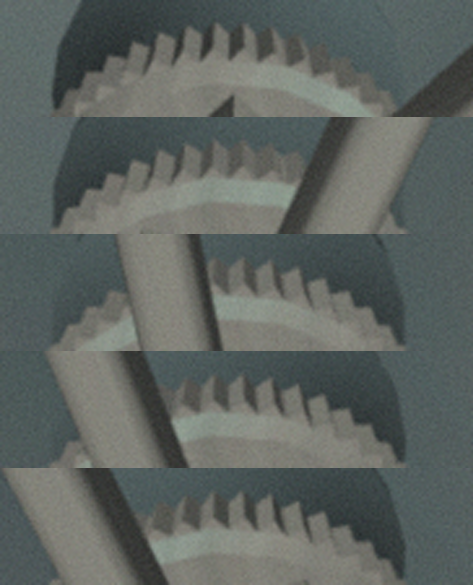

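The teeth keep their position across all frames, so there has been no slip. I'll continue.

```bash
python3 -m inch '{"translation":[[0,0,0],[0,0,0],[0,0,0],[0,0,0],[0,0,0],[0,0,0],[0,0,0],[0,0,0]],"twist":[[0,0,-0.5],[0,0,-1],[0,0,-1.5],[0,0,-2],[0,0,-2],[0,0,-2],[0,0,-2],[0,0,-2]],"jaw":[1,1,1,1,1,1,1,1]}' 26
python3 - <<'E'
from ang import *
for i in range(3):
    s=r.sense(); print(s['eef_pos'],s['ee_rot'][2],s['contact_force'],s['torque']); c=cam('wrist')
a=keyang(c,(.647,.1025,1.518)); print(a[:3], np.degrees(a[0][2]))
cv2.imwrite('pics/w19.png',c['im'])
E
```

```text
t: 28.55
eef_pos: [0.6467, 0.1013, 0.0618]
ee_rot: [-3.141, 0.001, 1.071]
contact_force: [-3.7, -0.2, 5.2]
width: 0.0588
[0.64671842 0.10134923 0.06181595] 1.071009417542218 [-3.7350836  -0.222586    5.18215064] [0.10120435 0.82214187 0.78971434]
[0.64670384 0.10141379 0.06182723] 1.0710553485399774 [-2.62441978  0.59226075  5.5614088 ] [0.06071631 0.80958422 0.80547447]
[0.6467045  0.10134964 0.0618232 ] 1.0710374144461525 [-2.01706535 -0.12067338  4.76115046] [0.07779417 0.87674837 0.80024316]
(array([0.64750978, 0.10259879, 1.5204245 ]), np.float64(0.10205598175525665), 0.84) 87.1139071951918
```

View pics/w19.png

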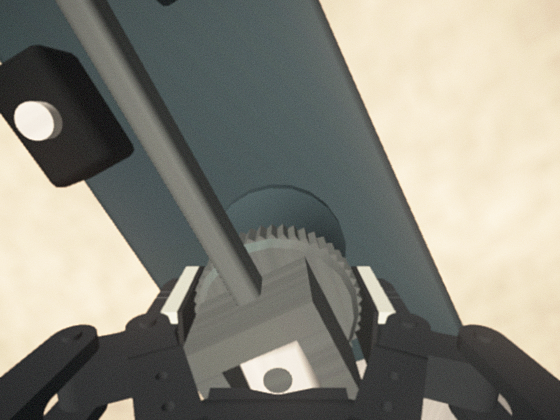

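The torque has come up solid and steady at 0.80 N m, in the firm range. I'll hold it briefly to confirm.

```bash
python3 -m inch '{"translation":[[0,0,0],[0,0,0],[0,0,0],[0,0,0],[0,0,0],[0,0,0],[0,0,0],[0,0,0]],"twist":[[0,0,0],[0,0,0],[0,0,0],[0,0,0],[0,0,0],[0,0,0],[0,0,0],[0,0,0]],"jaw":[1,1,1,1,1,1,1,1]}' 26
python3 - <<'E'
from h import *
s=r.sense(); print(s['torque'],s['ee_rot'])
E
python3 -m inch '{"translation":[[0,0,0],[0,0,0],[0,0,0],[0,0,0],[0,0,0],[0,0,0],[0,0,0],[0,0,0]],"twist":[[0,0,0],[0,0,0],[0,0,0],[0,0,0],[0,0,0],[0,0,0],[0,0,0],[0,0,0]],"jaw":[-1,-1,-1,-1,-1,-1,-1,-1]}' 26
python3 - <<'E'
from ang import *
s=r.sense(); print(s['torque'],s['contact_force'],s['eef_pos'],s['ee_rot'])
c=cam('wrist'); a=keyang(c,(.647,.1025,1.518)); print(a[:3], np.degrees(a[0][2]))
cv2.imwrite('pics/w20.png',c['im'])
E
```

```text
t: 29.55
eef_pos: [0.6467, 0.1014, 0.0618]
ee_rot: [-3.141, 0.001, 1.071]
contact_force: [-2.2, 0.3, 5.2]
width: 0.0587
[0.09341905 0.83274534 0.74300449] [-3.14143712e+00  6.58967506e-04  1.07101443e+00]
t: 30.35
eef_pos: [0.6471, 0.1013, 0.0618]
ee_rot: [3.142, -0.0, 1.069]
contact_force: [-1.6, -0.0, -0.3]
width: 0.0856
[ 0.01712664  0.03380268 -0.07172043] [-1.55447921 -0.01988636 -0.32225703] [0.6470751  0.10134845 0.06180585] [ 3.14151263e+00 -1.15581426e-05  1.06902032e+00]
(array([0.64754941, 0.1027647 , 1.52717458]), np.float64(0.09070933610200882), 0.88) 87.50065774741161
```

View pics/w20.png

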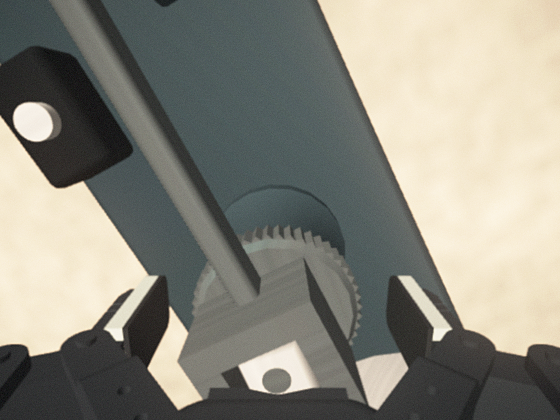

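The ring is released and the key is undisturbed at about 87.3°. I'll rise to the head's height, turn back in line and grip the key.

```bash
python3 -m inch '{"translation":[[0,0,0.008],[0,0,0.016],[0,0,0.024],[0,0.001,0.032],[0.0004,0.0025,0.038],[0.0004,0.0027,0.0415],[0.0004,0.0027,0.0415],[0.0004,0.0027,0.0415]],"twist":[[0,0,0],[0,0,3],[0,0,8],[0,0,15],[0,0,21],[0,0,26],[0,0,26],[0,0,26]],"jaw":[-1,-1,-1,-1,-1,-1,-1,-1]}' 60
python3 - <<'E'
from h import *
s=r.sense(); print(s['torque'],s['contact_force'],s['eef_pos'],s['ee_rot'])
c=cam('wrist'); 
cv2.imwrite('pics/w21.png',c['im'])
E
```

```text
t: 31.25
eef_pos: [0.6476, 0.1039, 0.1036]
ee_rot: [3.141, -0.0, 1.52]
contact_force: [0.7, -0.0, -0.2]
width: 0.0853
[-0.01457351  0.00020742  0.06472826] [ 0.65644007 -0.04500978 -0.19971065] [0.64755319 0.10386448 0.10359423] [ 3.14124807e+00 -8.32585202e-05  1.51992926e+00]
```

View pics/w21.png

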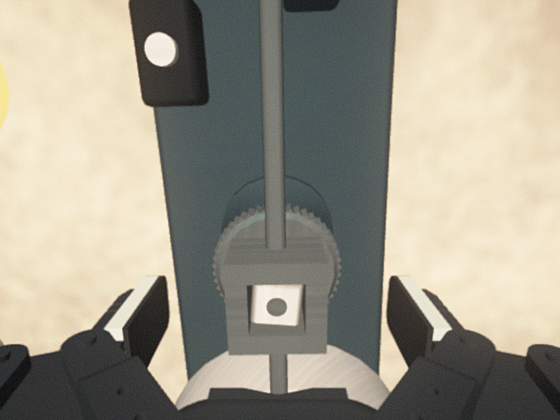

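The key is centred between the pads, with the square seen slightly clockwise in its hole. I'll grip it and lift straight up.

```bash
python3 -m inch '{"translation":[[0,0,0],[0,0,0],[0,0,0],[0,0,0],[0,0,0],[0,0,0],[0,0,0],[0,0,0]],"twist":[[0,0,0],[0,0,0],[0,0,0],[0,0,0],[0,0,0],[0,0,0],[0,0,0],[0,0,0]],"jaw":[1,1,1,1,1,1,1,1]}' 70
python3 -m inch '{"translation":[[0,0,0.002],[0,0,0.004],[0,0,0.006],[0,0,0.009],[0,0,0.012],[0,0,0.015],[0,0,0.02],[0,0,0.025]],"twist":[[0,0,0],[0,0,0],[0,0,0],[0,0,0],[0,0,0],[0,0,0],[0,0,0],[0,0,0]],"jaw":[1,1,1,1,1,1,1,1]}' 70
python3 - <<'E'
from h import *
s=r.sense(); print(s['torque'],s['contact_force'],s['eef_pos'],s['ee_rot'])
c=cam('wrist'); 
cv2.imwrite('pics/w22.png',c['im'])
E
```

```text
t: 32.1
eef_pos: [0.6472, 0.1041, 0.1035]
ee_rot: [-3.141, 0.0, 1.523]
contact_force: [-3.2, -0.6, 6.0]
width: 0.0365
t: 32.9
eef_pos: [0.6475, 0.1038, 0.129]
ee_rot: [3.141, 0.0, 1.523]
contact_force: [0.2, -0.5, -5.7]
width: 0.0364
[ 0.00159019 -0.07147908  0.03622975] [ 0.1653218  -0.48692471 -5.68061033] [0.64754755 0.10378123 0.12898182] [3.14124910e+00 3.92591187e-04 1.52269726e+00]
```

View pics/w22.png

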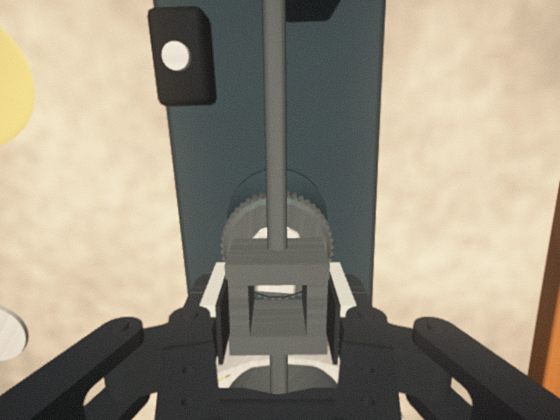

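The key has come free and carries only its own weight. I'll raise it, back away from the pillar, then turn and carry it to its old place.

```bash
python3 -m inch '{"translation":[[0,0,0.03],[0,0,0.07],[0,-0.01,0.1],[-0.02,-0.04,0.12],[-0.03,-0.08,0.125],[-0.04,-0.12,0.125],[-0.05,-0.16,0.125],[-0.06,-0.2,0.125]],"twist":[[0,0,0],[0,0,0],[0,0,0],[0,0,0],[0,0,0],[0,0,-4],[0,0,-10],[0,0,-18]],"jaw":[1,1,1,1,1,1,1,1]}'
python3 -m inch '{"translation":[[-0.01,-0.03,0],[-0.02,-0.06,0],[-0.03,-0.1,0],[-0.04,-0.13,0],[-0.05,-0.16,0],[-0.06,-0.19,0],[-0.07,-0.22,0],[-0.078,-0.235,0]],"twist":[[0,0,-8],[0,0,-16],[0,0,-24],[0,0,-32],[0,0,-40],[0,0,-48],[0,0,-56],[0,0,-64]],"jaw":[1,1,1,1,1,1,1,1]}'
python3 -m inch '{"translation":[[0,0,-0.02],[0,0,-0.05],[0,0,-0.08],[0,0,-0.11],[0,0,-0.14],[0,0,-0.16],[0,0,-0.18],[0,0,-0.19]],"twist":[[0,0,-8],[0,0,-16],[0,0,-24],[0,0,-28],[0,0,-28],[0,0,-28],[0,0,-28],[0,0,-28]],"jaw":[1,1,1,1,1,1,1,1]}'
python3 - <<'E'
from h import *
s=r.sense(); print(s['torque'],s['contact_force'],s['eef_pos'],s['ee_rot'])
c=cam('wrist'); cv2.imwrite('pics/w23.png',c['im'])
s=cam('side'); cv2.imwrite('pics/s23.png',s['im'])
E
```

```text
t: 33.75
eef_pos: [0.5868, -0.0978, 0.254]
ee_rot: [3.14, 0.0, 1.204]
contact_force: [-0.3, -0.0, -4.8]
width: 0.0369
t: 34.55
eef_pos: [0.5078, -0.3345, 0.2537]
ee_rot: [3.14, 0.0, 0.083]
contact_force: [-0.2, -0.0, -5.9]
width: 0.0363
t: 35.35
eef_pos: [0.5088, -0.3304, 0.0618]
ee_rot: [-3.141, 0.002, -0.397]
contact_force: [-1.0, 0.1, -6.4]
width: 0.0365
[ 0.08276698  0.09234615 -0.05329054] [-1.03711122  0.08748379 -6.37707221] [ 0.50878813 -0.33038148  0.06182997] [-3.14125954e+00  2.05156312e-03 -3.96685939e-01]
```

View pics/w23.png

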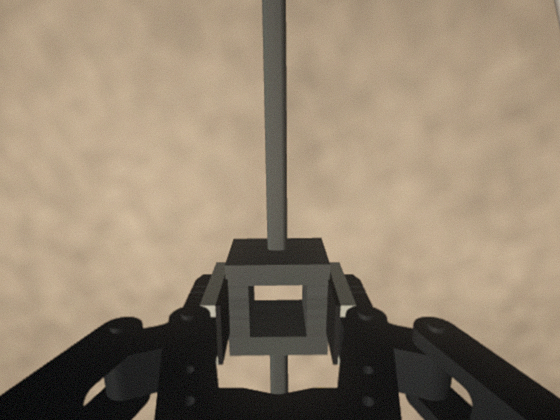

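View pics/s23.png

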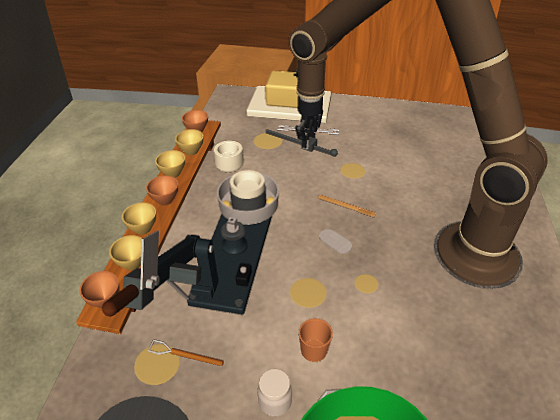

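The key hangs level above its old spot, which is free. I'll lower it to contact.

```bash
python3 -m inch '{"translation":[[0,0,-0.012],[0,0,-0.024],[0,0,-0.036],[0,0,-0.044],[0,0,-0.049],[0,0,-0.052],[0,0,-0.054],[0,0,-0.0555]],"twist":[[0,0,0],[0,0,0],[0,0,0],[0,0,0],[0,0,0],[0,0,0],[0,0,0],[0,0,0]],"jaw":[1,1,1,1,1,1,1,1]}'
```

```text
t: 36.25
eef_pos: [0.5097, -0.3311, 0.0079]
ee_rot: [3.141, -0.0, -0.397]
contact_force: [-0.4, 0.6, -5.6]
width: 0.0362
```

```bash
python3 -m inch '{"translation":[[0,0,-0.0005],[0,0,-0.001],[0,0,-0.0015],[0,0,-0.002],[0,0,-0.0025],[0,0,-0.0025],[0,0,-0.0025],[0,0,-0.0025]],"twist":[[0,0,0],[0,0,0],[0,0,0],[0,0,0],[0,0,0],[0,0,0],[0,0,0],[0,0,0]],"jaw":[1,1,1,1,1,1,1,1]}'
```

```text
t: 37.05
eef_pos: [0.5097, -0.3311, 0.0076]
ee_rot: [3.142, -0.001, -0.397]
contact_force: [-5.5, 3.8, 15.1]
width: 0.0363
```

The key is down on the bench, with the vertical force now +15 N. I'll open the jaws and rise.

```bash
python3 -m inch '{"translation":[[0,0,0.001],[0,0,0.001],[0,0,0.001],[0,0,0.001],[0,0,0.001],[0,0,0.001],[0,0,0.001],[0,0,0.001]],"twist":[[0,0,0],[0,0,0],[0,0,0],[0,0,0],[0,0,0],[0,0,0],[0,0,0],[0,0,0]],"jaw":[-1,-1,-1,-1,-1,-1,-1,-1]}'
python3 -m inch '{"translation":[[0,0,0.02],[0,0,0.05],[0,0,0.09],[0,0,0.13],[0,0,0.17],[0,0,0.2],[0,0,0.22],[0,0,0.22]],"twist":[[0,0,0],[0,0,0],[0,0,0],[0,0,0],[0,0,0],[0,0,0],[0,0,0],[0,0,0]],"jaw":[-1,-1,-1,-1,-1,-1,-1,-1]}'
python3 - <<'E'
from h import *
np.set_printoptions(precision=4,suppress=True)
s=r.sense(); print(s['contact_force'],s['eef_pos'],s['width'])
c=cam('wrist'); cv2.imwrite('pics/w24.png',c['im']); o=r.outline_of('wrist','key_head')
P,H=key_parts(); roi=np.ones((420,560),np.float32); roi[245:]=0
print(fitmask(c,o[0]['pixels']*(roi>0),P,[.51,-.333,-.4],[.005,.005,.05],H,roi)[:2])
d=cam('side'); cv2.imwrite('pics/s24.png',cv2.resize(d['im'][80:305,130:430],None,fx=2.66,fy=2.66,interpolation=cv2.INTER_CUBIC))
C={'top':cam('top'),'side':d}
for n,z in [('open_spanner',0),('cup_mould',0),('bisque_cup',0),('kidney',0),('wood_knife',0),('slip_jar',0),('loop_tool',0),('key_head',.014)]:
    for k in C:
        m=r.mark_of(k,n)
        if m: print(n,k,atz(C[k],m[0]['xy'],z)[:2],round(m[0]['p'],2))
E
```

```text
t: 37.85
eef_pos: [0.5094, -0.331, 0.0062]
ee_rot: [3.142, 0.0, -0.397]
contact_force: [-0.3, 0.8, -0.5]
width: 0.0854
t: 38.65
eef_pos: [0.5109, -0.3318, 0.2298]
ee_rot: [3.141, -0.006, -0.397]
contact_force: [0.1, -0.1, -0.5]
width: 0.0854
[ 0.1294 -0.1383 -0.5436] [ 0.5109 -0.3318  0.2298] 0.08543679747165414
(array([ 0.5086, -0.3296, -0.384 ]), np.float64(0.07259108126163483))
open_spanner side [ 0.5237 -0.5067] 0.81
cup_mould top [ 0.7496 -0.2754] 0.63
cup_mould side [ 0.7559 -0.2651] 0.9
bisque_cup top [0.3998 0.3616] 0.89
bisque_cup side [0.4044 0.3506] 0.96
kidney top [0.3886 0.0224] 0.82
kidney side [0.3832 0.0214] 0.65
wood_knife top [ 0.392 -0.135] 0.5
slip_jar top [0.4753 0.4916] 0.66
slip_jar side [0.4708 0.4959] 0.94
loop_tool top [0.6724 0.4164] 0.49
loop_tool side [0.6655 0.4114] 0.78
key_head top [ 0.5109 -0.3202] 0.7
key_head side [ 0.5104 -0.3247] 0.56
```

View pics/w24.png

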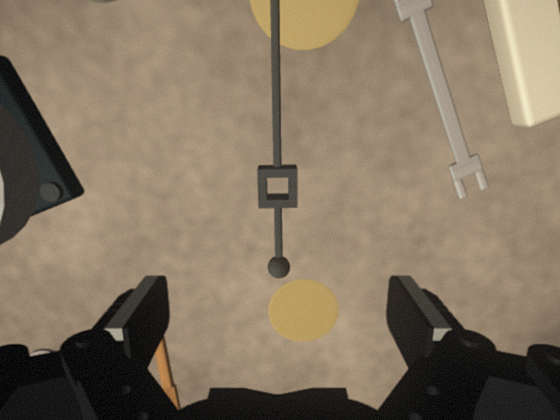

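View pics/s24.png

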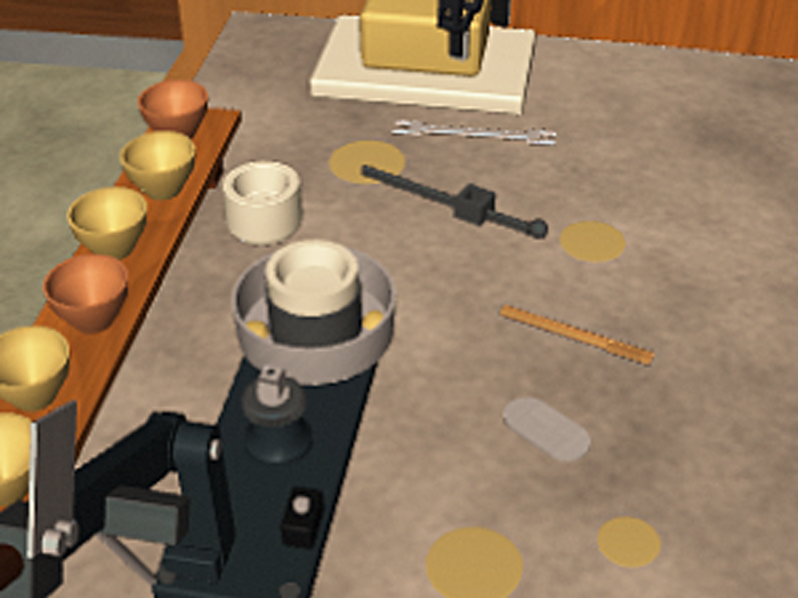

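The key lies flat on the bench, well clear of the machine. Nothing else has moved beyond the measuring noise, and the hand is free.

```bash
python3 -c "
from plant import r
r.finish_job()"
```

```text
the job is handed in; nothing more can be done
```

I fitted the key, nipped up the lock ring against it, took the key off and laid it back in its old place on the bench. The job is handed in at about 39 s of the 72 s.

- **Fitting:** the key went down over the square and seated on the shoulder. The vertical force rose by about 17 N at the expected height, with the handle alongside the pillar.
- **Tightening:** I turned the ring clockwise in one grip with no visible slip of the knurl. After about 73° it came up solid, and the torque held steady at 0.74–0.80 N m. From that I estimate roughly 5 N of the handle on the pillar. The contact force itself could not be measured.
- **Barrel:** the fitted key turned about 2° before the pillar stopped it, and the square stood about 5° clockwise in the hole. I estimate the barrel is within roughly 0.15 rad of its setting. This was judged from the pictures, not measured directly.
- **Key:** it was fitted at about (0.509, -0.330) m, flat, and some 0.45 m from the stop. The gripper was open and clear, with no contact force.
- **Other things on the bench:** the seven bystanders' marks repeat to about 10–15 mm, which is the networks' scatter. The open spanner was missed in the last top picture and the wood knife in the last side picture. Both look undisturbed in the other view.

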